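# Reload the tin roller rack on the joiner's bench

## Task

Reload the sloped roller rack: clear away the wooden bar lying across its loading end, laying it flat in the offcut tray, and set the tall box-shaped tin and the short box-shaped tin from the bench upright on the rollers, each in the lane that already holds a tin of its own kind, so that it rolls down under the hoops and comes to rest close up against that tin. Do not tip a tin over, and leave the other things on the bench where they are.

Things in the scene. Friction and masses are not known exactly. Their poses are not given: they have to be found in the camera images.
- rack: Fixed roller rack, aluminium sides, 320 x 132 mm; origin on the bench under its middle, x downhill, y left, z up. Two lanes, centres at y = +30 and -30 mm, 54 mm wide between guides rising 8 mm over the roller tops. Roller plane falls 0.13 rad to +x: 35 mm high at the stop (x = 155 mm), 76 mm at the open loading end. A tin set on the free rollers rolls down by itself, slowly.
- stop (a point): Middle of the dark end stop's uphill face, on the roller plane (z 35 mm); the stop stands 30 mm above the rollers. Rollers are 26 mm across, every 29 mm.
- hoop (a point): Middle, on the roller plane, below the uppermost of three steel hoops over both lanes (30, 102 and 175 mm uphill of the stop along the slope). Bars 122 to 130 mm above the roller plane, posts 71 mm either side of the rack's middle. Tins pass under; a gripper does not, so load uphill of this hoop.
- load_left (a point): Point on the roller plane at the loading end of the +y lane, on its centre line, 265 mm uphill of the stop along the slope: a good place for the middle of a tin's underside when it is let go, its 62 mm side along the lane. From here it takes some 2 to 4 s to roll home.
- load_right (a point): The same for the -y lane.
- stock_tall_mid (a point): Tall tin already standing in one lane against the stop, tilted with the slope; same shape as the other tall tin (62 x 46 x 95 mm, plus cap). The point is its centre, half-way up. Marks the lane for tall tins; which lane varies. Its own axes are level with its x downhill (not tilted with the tin).
- stock_short_mid (a point): Short tin already standing in the other lane against the stop, tilted with the slope; same shape as the other short tin (62 x 46 x 58 mm, plus lid). The point is its centre, half-way up. Marks the lane for short tins. Its own axes are level with its x downhill.
- tall_mid (a point): Tall plain steel tin to be loaded, standing on the bench: 62 x 46 mm, 95 mm high, with a black cap 22 mm wide and 12 mm high on top, 12 mm off centre along its x; about 0.32 kg. The point is its centre, 47.5 mm up. Yaw: its own x runs along the 62 mm side, z up its height (turned half round it is the same, for loading).
- short_mid (a point): Short plain steel tin to be loaded, standing on the bench: 62 x 46 mm, 58 mm high, with a round press-in lid 36 mm wide and 4 mm high on top; about 0.22 kg. The point is its centre, 29 mm up. Yaw: its own x runs along the 62 mm side, z up its height (turned half round it is the same, for loading).
- stick_mid (a point): Wooden blank, a bar 28 x 28 mm and 170 mm long, about 95 g, left lying across both lanes near the loading end, on top of the lane guides (its underside 8 mm above the roller plane, rolled 0.13 rad with the slope). The point is its centre; its own y runs along its length. Its own x and z are level and upright at the start although its faces are turned 0.13 rad about y.
- tray: Open wooden offcut tray fixed on the bench: outside 130 (x) x 220 (y) x 45 mm high, walls and floor 5 mm thick, empty. Origin under its middle; x across, y along its length.
- can: Bystander: standing round can with a paper label, 58 mm diameter, 85 mm high. Origin at the centre of its underside.
- glue: Bystander: standing white glue bottle, 46 mm diameter, 150 mm high. Origin at the centre of its underside.
- jar: Bystander: amber glass jar, 54 mm diameter, 70 mm high. Origin at the centre of its underside.
- hammerhead: Bystander: loose dark steel hammer head lying down, 75 (x) x 26 x 26 mm high. Origin at the centre of its underside.
- hammer: Bystander: hammer lying on the bench, about 260 mm long and about 100 mm across the head, under 40 mm high, head at its +x end. Origin near its middle, on the bench.
- eraser: Bystander, stuck to the bench: small white eraser, 45 (x) x 20 x 12 mm high. Origin at the centre of its underside.
- handle: Bystander, fastened to the bench: flat wooden handle blank lying down, 200 (x) x 26 x 16 mm high. Origin at the centre of its underside.

How it is judged:
By the outcome, as a careful person would: the job done as asked, in the order asked, and still so for the second after the job is handed in, with the robot touching nothing.
It also fails if it takes over 72 s, if anything falls off the work surface, if the arm or the gripper's body presses on something with over 40 N, if the wrist force passes 120 N, or if a joint passes its speed limit or range.

## Robot

A 6-joint arm with a two-finger parallel gripper is mounted at the origin on the work surface. World frame = base frame: x ahead of the robot, y to its left, z up, the work surface at z = 0. Lengths are in m, angles in degrees, forces in N, time in s.
With the tool pointing down it reaches from about 0.4 to 0.825 m from the base axis. Payload 7 kg.
Tool frame: the origin (TCP) lies at the very end of the fingers, on their centre line; the grasp point (between the pads) lies 19 mm behind it (ctrl.hold_point_z is the distance from the TCP to the grasp point, in m); z points along the fingers, y is the line along which they close (so a half turn about z gives the same grasp; the last joint's range is limited). The gripper opens to 88 mm and grips with 3 to 60 N. Pads are 19 mm wide; open, the fingers measure 130 mm over their backs; the gripper's body (78 mm by 193 mm) begins 47 mm behind the grasp point.
Start: joints at [-48.982, 20.546, 0.682, 0, -70.136, -16.507], TCP at [0.28, -0.614, 0.227] pointing down, gripper open.
Joint ranges: [-176.03, 176.03], [-82.01, 121.73], [-58.28, 71.71], [-173.87, 95.51], [-174.79, -0.11], [-173.66, 173.66]. Speed limits (degrees/s): [136.94, 136.94, 172.46, 180, 180, 180].

## Interface

Orientations are given as [roll, pitch, yaw] about the fixed x, y, z axes, in that order (R = Rz(yaw) Ry(pitch) Rx(roll)).
In Python, from plant import sensors, viewer, workorder, ctrl gives the robot as it stands.
- The arm moves only by the shell command python3 -m pendant 'ROWS'. ROWS is JSON, a list of rows, each a list of 3 entries, a list of its own where there are three numbers: the opening, from -1 (shut) to 1 (fully open), so that 0 is half open, then the shift along the tool's x, y, z in m, then the turn, a rotation vector about the tool's x, y, z in degrees. A call has 1 to 10 rows; each row is the pose to reach, as a shift and turn from the pose commanded when the call began, along the tool's axes at that moment; what a row does not reach only later rows make up. A row lasts 1/12 s, in which the tool goes at most 41.7 mm and 7.16 degrees, less where a joint would pass 70% of its speed; a pose out of reach is approached as far as the arm can. A call with a gripper value outside its range is refused whole. The fingers move at their own pace and stop on an object; the grip force is fixed at half the most. Time passes only in rows, so rows that repeat a pose let the fingers close. It gives the time, the measured TCP pose, the force, the opening and the grip force at its end, in the units of the state.
- sensors.get_obs(): the state, without advancing time (a new reading comes with each control period).
- viewer.snapshot(name): name is "scene" or "top" or "wrist"; returns the picture (420x560x3 uint8, red, green, blue); there is no depth.
- viewer.camera_params(name): a dict with "fx", "fy", "cx", "cy" (pixels), "dist" ([k1, k2, p1, p2, k3] as OpenCV has them; the pictures are not rectified), "extrinsics" (4x4, takes a point from world to camera coordinates). Camera axes: x right, y up, looking along -z (the intrinsics and any distortion apply to the point x, -y, -z); pixel columns grow to the right and rows downward; lengths in m; the calibration is good to about 2 mm. A picture is of the moment at which its call begins: read the wrist's pose just before it. camera_params takes no time and is no camera call; for the wrist camera it gives the pose at the moment of the call.
- workorder.close_job(): hands the job in; it is judged then, once.
The state is a dict: "clock": time; "joint_pos": joint angles; "qvel": joint speeds; "tau": joint torques, N m; "tool_pos": TCP position; "orientation": TCP orientation; "force": force on the tool from outside, world axes, zero at the start; "moment": the same for the moment, N m; "opening": finger opening in m; "gripper_force": force on a finger pad.
Only numpy, scipy, OpenCV 4.12 (cv2) and the standard library are available. Lean on these libraries where they do the work, as an engineer would, in place of code of your own. Each camera call takes 0.05 s, during which the arm holds its last target. There are 200 camera calls.

## Working session

There is one attempt and no reset: what is moved stays moved. The work goes in short steps, Python scripts to look and compute and a shell command to move; the robot and the scene stay as the last step left them, time stands still between calls to the robot, and variables do not carry over. Pictures are saved under pics/ and viewed, at most 10 in all, crops included, and the job is handed in when it is done.

```bash
ls; mkdir -p pics; python3 - <<'E'
from plant import sensors, viewer, ctrl
import cv2,numpy as np
for n in("scene","top"):
    im=viewer.snapshot(n); cv2.imwrite(f"pics/{n}0.png",im[:,:,::-1])
    p=viewer.camera_params(n); print(n,p["fx"],p["cx"],p["cy"],p["dist"]); print(np.round(p["extrinsics"],3).tolist())
print(sensors.get_obs())
E
```

```text
pics
scene 506.75185797030895 275.5747837926638 200.90981983474254 [0.01157606 0.         0.         0.         0.        ]
[[-0.818, 0.575, -0.012, 0.421], [-0.315, -0.43, 0.846, 0.096], [0.481, 0.696, 0.532, -1.521], [0.0, 0.0, 0.0, 1.0]]
top 422.99644073400555 274.7205229170764 212.8058174136585 [-0.0470807  0.         0.         0.         0.       ]
[[0.001, -1.0, -0.001, 0.005], [0.996, 0.001, 0.085, -0.548], [-0.085, -0.001, 0.996, -1.162], [0.0, 0.0, 0.0, 1.0]]
{'clock': 0.1, 'joint_pos': array([-4.89816504e+01,  2.05874701e+01,  6.40060164e-01, -1.73852321e-02,
       -7.01359760e+01, -1.65053534e+01]), 'qvel': array([-0.01766372, -0.06792637,  0.11577081,  0.02611816, -0.02269082,
       -0.04356068]), 'tau': array([-1.49758263e-03, -5.84161806e+01,  2.93752903e+01,  7.01555595e+00,
        1.01525339e-02, -1.99050487e-05]), 'tool_pos': array([ 0.2798385 , -0.61378892,  0.22572379]), 'orientation': array([ 1.79915406e+02, -8.02178731e-03, -1.55492917e+02]), 'force': array([-0.90123812, -0.24337677,  0.04213274]), 'moment': array([-0.00641095, -0.03571785,  0.04785821]), 'gripper_force': 0.0, 'opening': 0.08780934257358636}
```

View pics/scene0.png

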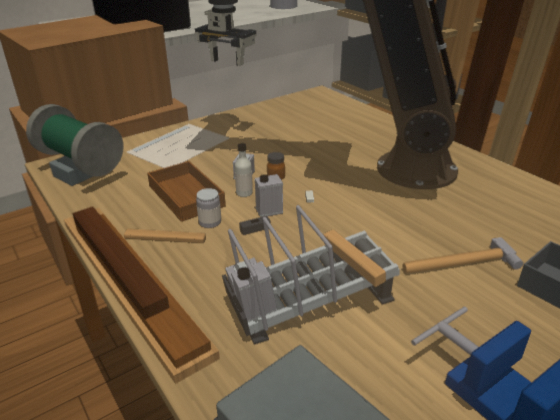

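View pics/top0.png

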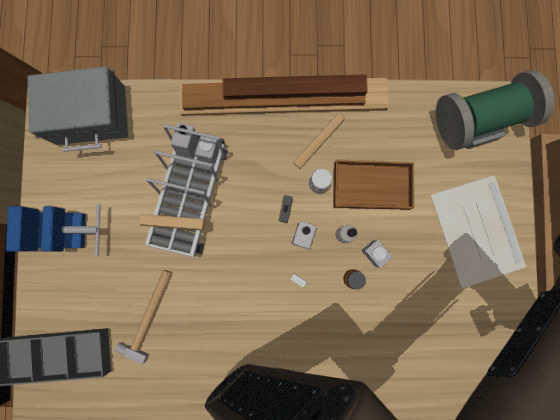

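The scene shows the stick across the rack's loading end. In the top view the tall tin with its black cap is at (304,235) and the short tin at (377,252). The tray is at (373,185) and the rack is centred near (187,192), its stop end at the top. Next I'll enlarge the rack and the tins.

```bash
cat > h.py <<'E'
import cv2,numpy as np
from plant import viewer,sensors
def K(p): return np.array([[p["fx"],0,p["cx"]],[0,p["fy"],p["cy"]],[0,0,1.]])
F=np.diag([1,-1,-1.])
def cast(p,uv,z):
    "pixels -> world points on plane z"
    uv=np.array(uv,float).reshape(-1,1,2)
    n=cv2.undistortPoints(uv,K(p),np.array(p["dist"])).reshape(-1,2)
    E=np.array(p["extrinsics"]);R=F@E[:3,:3];t=F@E[:3,3]
    c=-R.T@t; d=np.c_[n,np.ones(len(n))]@R
    z=np.broadcast_to(z,len(n))
    return c+d*((z-c[2])/d[:,2])[:,None]
def proj(p,X):
    E=np.array(p["extrinsics"]);R=F@E[:3,:3];t=F@E[:3,3]
    return cv2.projectPoints(np.array(X,float).reshape(-1,1,3),cv2.Rodrigues(R)[0],t,K(p),np.array(p["dist"]))[0].reshape(-1,2)
def crop(im,x0,y0,x1,y1,s,f):
    c=cv2.resize(im[y0:y1,x0:x1],None,fx=s,fy=s,interpolation=cv2.INTER_CUBIC); cv2.imwrite(f,c)
E
python3 - <<'E'
from h import *
im=cv2.imread("pics/top0.png"); crop(im,130,115,430,305,2.66,"pics/top_c.png")
p=viewer.camera_params("top")
for n,uv,z in [("tall",(304,235),.1),("short",(377,252),.06),("tray",(373,185),.045),("rack",(187,192),.06),("stick",(171,223),.1)]:
    print(n,cast(p,uv,z).round(3))
a=im[115:265,135:235]; a=cv2.resize(a,None,fx=5,fy=4,interpolation=cv2.INTER_CUBIC); cv2.imwrite("pics/rack_c.png",cv2.resize(im[115:265,130:240],None,fx=4,fy=4,interpolation=cv2.INTER_CUBIC))
E
```

```text
tall [[ 0.484 -0.072  0.1  ]]
short [[ 0.439 -0.271  0.06 ]]
tray [[ 0.624 -0.267  0.045]]
rack [[0.602 0.245 0.06 ]]
stick [[0.515 0.277 0.1  ]]
```

View pics/rack_c.png

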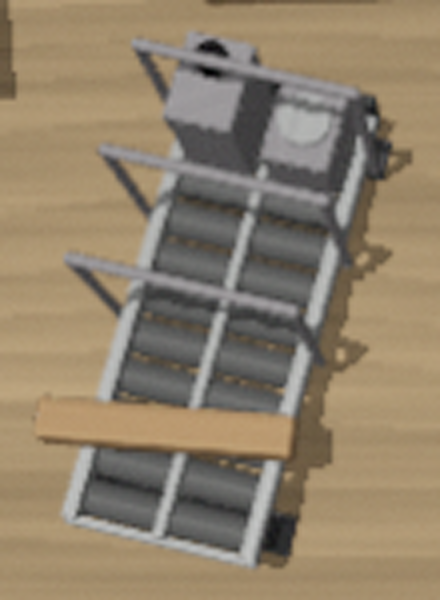

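The tall stock tin (black cap, crop (205,80)) stands in the left (+y) lane and the short one (300,130) in the right lane. The rack's loading-end rail corners are at crop (65,518) and (252,565). The stick's top face has corners at (38,398), (295,412), (293,458) and (35,440).

```bash
python3 - <<'E'
from h import *
from scipy.optimize import least_squares
p=viewer.camera_params("top")
c=lambda x,y:(130+x/4,115+y/4)
T=np.tan(.13)
zr=lambda x:.035+(.155-x)*T
L=[((65,518),(-.160,.066)),((252,565),(-.160,-.066)),((160,540),(-.160,0))]
for uv,l in L: print(l,cast(p,c(*uv),zr(l[0])+.008).round(4))
# divider line and right rail direction: points at unknown x on y=0 ; solve pose
div=[(172,490),(205,372),(240,247)]
def W(q,l,z): 
    cs,s=np.cos(q[2]),np.sin(q[2]); return [q[0]+cs*l[0]-s*l[1],q[1]+s*l[0]+cs*l[1],z]
def res(v):
    r=[]
    for uv,l in L: r+=list(proj(p,[W(v,l,zr(l[0])+.008)])[0]-c(*uv))
    for i,uv in enumerate(div): r+=list(proj(p,[W(v,(v[3+i],0),zr(v[3+i])+.008)])[0]-c(*uv))
    return r
s=least_squares(res,[.6,.245,-.2,-.13,-.05,0.05]); v=s.x
print("rack",v.round(4),np.degrees(v[2]),"res",np.round(s.fun,1))
np.save("rack.npy",v[:3])
hs=.155-.175*np.cos(.13)
print("hoop bar px crop pred", [((proj(p,[W(v,(hs+.126*np.sin(.13),y),.035+.175*np.sin(.13)+.126*np.cos(.13))])[0]-(130,115))*4).round(0) for y in(.071,-.071)])
sc=np.array([cast(p,c(*u),.113)[0] for u in[(38,398),(295,412),(293,458),(35,440)]])
m=sc.mean(0); d=m-[v[0],v[1],0]; cs,sn=np.cos(v[2]),np.sin(v[2])
print("stick",sc.round(3).tolist(),m,"local",cs*d[0]+sn*d[1],-sn*d[0]+cs*d[1])
e=sc[0]-sc[1]+sc[3]-sc[2]; print("stick yaw of +y",np.degrees(np.arctan2(e[1],e[0]))-90)
im=cv2.imread("pics/top0.png");g=cv2.cvtColor(im,cv2.COLOR_BGR2HSV)
for n,(x,y),z in [("tall",(304,235),.095),("short",(377,252),.058)]:
    x0,y0=x-22,y-22; h=g[y0:y+22,x0:x+22]
    M=((h[...,1]<50)&(h[...,2]>110)).astype(np.uint8)
    cn=max(cv2.findContours(M,0,2)[0],key=cv2.contourArea); r=cv2.minAreaRect(cn); b=cv2.boxPoints(r)+[x0,y0]
    w=cast(p,b,z); print(n,w.mean(0).round(3),[(np.round(np.linalg.norm(w[i]-w[i-1]),3),np.degrees(np.arctan2(*(w[i]-w[i-1])[1::-1])).round(1)) for i in(1,2)])
E
```

```text
(-0.16, 0.066) [[0.4586 0.3457 0.0842]]
(-0.16, -0.066) [[0.4279 0.2206 0.0842]]
(-0.16, 0) [[0.4442 0.282  0.0842]]
rack [ 0.5997  0.2476 -0.2242 -0.1255 -0.0435  0.0461] -12.846583184710227 res [-0.7  0.1  0.7 -0.4 -0.4  0.2  0.1  0.   0.1  0.   0.2  0. ]
hoop bar px crop pred [array([ 69., 263.]), array([293., 314.])]
stick [[0.536, 0.357, 0.113], [0.527, 0.189, 0.113], [0.497, 0.19, 0.113], [0.509, 0.358, 0.113]] [0.51731794 0.27315827 0.113     ] local -0.08597473453832877 0.006652450449112786
stick yaw of +y -3.4743803053624873
tall [ 0.485 -0.071  0.095] [(np.float64(0.064), np.float64(-17.3)), (np.float64(0.05), np.float64(-107.1))]
short [ 0.436 -0.276  0.058] [(np.float64(0.046), np.float64(-50.8)), (np.float64(0.062), np.float64(-140.6))]
```

```bash
python3 - <<'E'
from h import *
im=cv2.imread("pics/top0.png"); crop(im,280,160,420,300,4.2,"pics/tins_c.png")
p=viewer.camera_params("wrist"); o=sensors.get_obs()
from scipy.spatial.transform import Rotation as Ro
R=Ro.from_euler("xyz",o["orientation"],degrees=True).as_matrix()
E=np.array(p["extrinsics"]); c=-E[:3,:3].T@E[:3,3]
print("cam in tool",R.T@(c-o["tool_pos"]),"look",R.T@(-E[2,:3]),"right",R.T@E[0,:3],p["fx"])
print(R.round(2))
E
```

```text
cam in tool [ 0.07009912 -0.00036238 -0.1581754 ] look [-2.63814750e-01  1.01873303e-04  9.64573360e-01] right [-5.05685060e-04  9.99999842e-01 -2.43921795e-04] 291.3898117678357
[[-0.91 -0.41 -0.  ]
 [-0.41  0.91  0.  ]
 [ 0.    0.   -1.  ]]
```

View pics/tins_c.png

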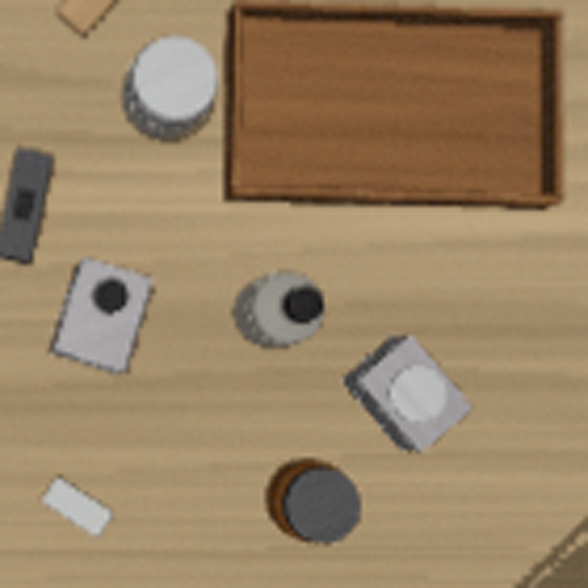

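The tall tin's top corners are at crop (82,260), (153,285), (127,372) and (52,350). The short tin's are at (406,337), (470,408), (420,450) and (358,385). The glue cap is at (304,305), the jar top at (322,505) and the can top at (175,80). The tray rim corners are (232,5), (560,12), (558,207) and (225,198).

```bash
cat >> h.py <<'E'
from scipy.spatial.transform import Rotation as Ro
def pose():
    o=sensors.get_obs(); return np.array(o["tool_pos"]),Ro.from_euler("xyz",o["orientation"],degrees=True).as_matrix()
def go(pos,R):
    "shift and turn (tool axes) from the measured pose"
    t,R0=pose(); s=R0.T@(np.array(pos)-t); r=np.degrees(Ro.from_matrix(R0.T@R).as_rotvec())
    print("shift",s.round(4),"turn",r.round(2),"rows>=",round(max(np.linalg.norm(s)/.0417,np.linalg.norm(r)/7.16),1))
def down(yaw): # tool down with tool x at this yaw
    a=np.radians(yaw);x=np.array([np.cos(a),np.sin(a),0]);z=np.array([0,0,-1.]);return np.c_[x,np.cross(z,x),z]
RP=np.array([.5997,.2476]);RY=-12.85
_a=np.radians(RY);RR=np.array([[np.cos(_a),-np.sin(_a),0],[np.sin(_a),np.cos(_a),0],[0,0,1]])
S=np.array([[np.cos(.13),0,np.sin(.13)],[0,1,0],[-np.sin(.13),0,np.cos(.13)]]) # slope frame: x downhill,z normal
def slope(u,y,n):
    "world point: u uphill of stop along the slope, y lane offset, n above the roller plane"
    l=np.array([.155,0,.035])+S@[-u,y,n]; return RR@l+[RP[0],RP[1],0]
def unslope(w): 
    l=S.T@(RR.T@(np.array(w)-[RP[0],RP[1],0])-[.155,0,.035]); return np.array([-l[0],l[1],l[2]])
RS=RR@S  # columns: downhill, left, normal
E
python3 - <<'E'
from h import *
p=viewer.camera_params("top"); f=lambda x,y:(280+x/4.2,160+y/4.2)
def quad(n,c,z):
    w=cast(p,[f(*u) for u in c],z); d=[w[(i+1)%4]-w[i] for i in range(4)]
    print(n,w.mean(0).round(4),[(np.linalg.norm(k).round(3),np.degrees(np.arctan2(k[1],k[0])).round(1)) for k in d])
quad("tall",[(82,260),(153,285),(127,372),(52,350)],.095)
quad("short",[(406,337),(470,408),(420,450),(358,385)],.058)
quad("tray",[(232,5),(560,12),(558,207),(225,198)],.045)
for n,u,z in[("glue",(304,305),.15),("jar",(322,505),.07),("can",(175,80),.085),("hh",(25,205),.026)]: print(n,cast(p,f(*u),z).round(3))
c=lambda x,y:(130+x/4,115+y/4)
sc=cast(p,[c(*u) for u in[(38,398),(295,412),(293,458),(35,440)]],.103); print("stick slope",unslope(sc.mean(0)),[unslope(a).round(3) for a in sc])
print("push start: "); go(slope(.243-.014-.0095-.005,.0066,.016)+[0,0,.0],down(167.15))
print("above:"); go(slope(.243-.014-.0095-.005,.0066,.016)+[0,0,.15],down(167.15)); print(slope(.243-.014-.0095-.005,.0066,.016))
E
```

```text
tall [ 0.4829 -0.0736  0.095 ] [(np.float64(0.047), np.float64(-109.4)), (np.float64(0.057), np.float64(163.0)), (np.float64(0.049), np.float64(73.7)), (np.float64(0.059), np.float64(-18.6))]
short [ 0.4336 -0.2757  0.058 ] [(np.float64(0.061), np.float64(-138.4)), (np.float64(0.042), np.float64(129.2)), (np.float64(0.057), np.float64(43.4)), (np.float64(0.044), np.float64(-45.7))]
tray [ 0.6241 -0.2699  0.045 ] [(np.float64(0.219), np.float64(-91.1)), (np.float64(0.13), np.float64(177.7)), (np.float64(0.22), np.float64(88.5)), (np.float64(0.129), np.float64(-2.8))]
glue [[ 0.488 -0.189  0.15 ]]
jar [[ 0.364 -0.213  0.07 ]]
can [[ 0.634 -0.121  0.085]]
hh [[ 0.559 -0.026  0.026]]
stick slope [0.24771357 0.00914851 0.03619327] [array([0.248, 0.095, 0.036]), array([ 0.219, -0.072,  0.04 ]), array([ 0.249, -0.078,  0.036]), array([0.275, 0.091, 0.033])]
push start: 
shift [-0.6082  0.6899  0.148 ] turn [ 0.08 -0.04 37.36] rows>= 22.3
above:
shift [-0.6082  0.6901 -0.002 ] turn [ 0.08 -0.04 37.36] rows>= 22.1
[0.54694482 0.26640365 0.07867151]
```

```bash
python3 - <<'E'
from h import *
w=slope(.214,.03,.016); print(w); go(w+[0,0,.17],down(167.15))
E
```

```text
[0.55263233 0.28910735 0.0786067 ]
shift [-0.6227  0.7084 -0.0219] turn [ 0.08 -0.04 37.36] rows>= 22.6
```

```bash
python3 -m pendant '[[0,[-0.01,0.012,-0.005],[0,0,1]],[0,[-0.03,0.034,-0.015],[0,0,3]],[0,[-0.055,0.062,-0.022],[0,0,5]],[0,[-0.082,0.093,-0.022],[0,0,7]],[0,[-0.109,0.124,-0.022],[0,0,9]],[0,[-0.136,0.155,-0.022],[0,0,11]],[0,[-0.163,0.186,-0.022],[0,0,12]],[0,[-0.19,0.217,-0.022],[0,0,13]],[0,[-0.217,0.248,-0.022],[0,0,14]],[0,[-0.244,0.279,-0.022],[0,0,15]]]'
python3 - <<'E'
from h import *
w=slope(.214,.03,.016); go(w+[0,0,.17],down(167.15))
E
```

```text
clock: 0.93
tool_pos: [0.3861, -0.2572, 0.2485]
orientation: [180.0, 0.0, -170.6]
force: [1.7, 0.6, -0.7]
opening: 0.0439
gripper_force: 0.0
shift [-2.539e-01  5.116e-01 -1.000e-04] turn [1.000e-02 0.000e+00 2.229e+01] rows>= 13.7
```

```bash
python3 -m pendant '[[0,[-0.018,0.036,0],[0,0,2]],[0,[-0.036,0.072,0],[0,0,4]],[0,[-0.054,0.108,0],[0,0,6]],[0,[-0.072,0.144,0],[0,0,8]],[0,[-0.09,0.18,0],[0,0,10]],[0,[-0.108,0.216,0],[0,0,12]],[0,[-0.126,0.252,0],[0,0,14]],[0,[-0.144,0.288,0],[0,0,16]],[0,[-0.162,0.324,0],[0,0,18]],[0,[-0.18,0.36,0],[0,0,20]]]'
python3 - <<'E'
from h import *
w=slope(.214,.03,.016); go(w+[0,0,.17],down(167.15))
E
```

```text
clock: 1.77
tool_pos: [0.5042, 0.1278, 0.2485]
orientation: [180.0, -0.0, 169.4]
force: [0.7, -0.2, 0.4]
opening: 0.0438
gripper_force: 0.0
shift [-1.810e-02  1.674e-01 -1.000e-04] turn [ 0.01 -0.01  2.29] rows>= 4.0
```

```bash
python3 -m pendant '[[0,[-0.004,0.036,0],[0,0,1]],[0,[-0.008,0.072,0],[0,0,2]],[0,[-0.012,0.108,0],[0,0,2.3]],[0,[-0.015,0.14,0],[0,0,2.3]],[0,[-0.018,0.16,0],[0,0,2.3]],[0,[-0.018,0.167,0],[0,0,2.3]],[0,[-0.018,0.167,0],[0,0,2.3]]]'
python3 - <<'E'
from h import *
p=viewer.camera_params("wrist"); im=viewer.snapshot("wrist")
cv2.imwrite("pics/w1.png",im[:,:,::-1]); t,R=pose(); print(t,R.round(3))
for n,w in [("hoopL",slope(.175,.071,.126)),("hoopR",slope(.175,-.071,.126)),("endL",slope(.318,.066,.008)),("endR",slope(.318,-.066,.008))]: print(n,proj(p,w).round(0))
E
```

```text
clock: 2.35
tool_pos: [0.5523, 0.288, 0.2473]
orientation: [-179.9, -0.1, 167.3]
force: [-0.7, -0.1, 0.2]
opening: 0.0439
gripper_force: 0.0
[0.5520025  0.28678228 0.24764927] [[-0.975  0.221 -0.001]
 [ 0.221  0.975 -0.001]
 [ 0.001 -0.001 -1.   ]]
hoopL [[330. 281.]]
hoopR [[165. 280.]]
endL [[317.  98.]]
endR [[191.  98.]]
```

View pics/w1.png

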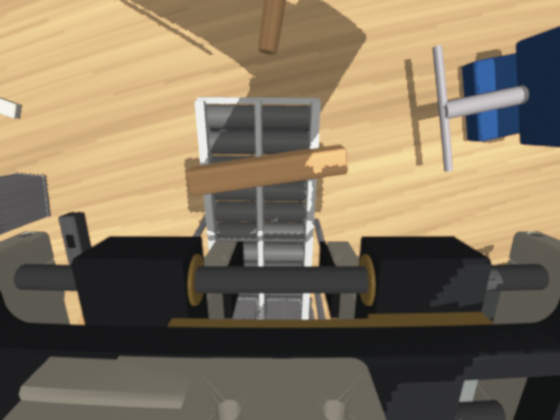

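The wrist view shows the loading-end corners at (196,100) and (321,98), with the divider at (259,98), about 4.5 px right of the prediction. The stick's downhill edge runs (190,195)–(347,172). I'll check the rack against the scene camera too.

```bash
python3 - <<'E'
from h import *
p=viewer.camera_params("wrist")
for uv,n in [((196,100),.008),((321,98),.008),((190,195),.036),((347,172),.036),((187,168),.036),((345,147),.036)]:
    z=.08
    for _ in range(6):
        w=cast(p,uv,z)[0]; q=unslope(w); z+= (n-q[2])
    print(uv,w.round(4),unslope(w).round(4))
im=cv2.imread("pics/scene0.png"); crop(im,220,200,410,340,4,"pics/scene_c.png")
ps=viewer.camera_params("scene")
for n,w in [("endL",slope(.318,.066,.008)),("endR",slope(.318,-.066,.008)),("mid",slope(.318,0,.008)),("hoopL",slope(.175,.071,.126)),("hoopR",slope(.175,-.071,.126)),("stopL",slope(0,.066,.008))]: print(n,((proj(ps,w)[0]-[220,200])*4).round(0))
E
```

```text
(196, 100) [0.4323 0.2224 0.0839] [ 0.3163 -0.0618  0.008 ]
(321, 98) [0.4597 0.3505 0.0842] [0.3181 0.0692 0.008 ]
(190, 195) [0.5265 0.1917 0.0993] [ 0.2205 -0.0707  0.036 ]
(347, 172) [0.5389 0.3605 0.1026] [0.2462 0.0965 0.036 ]
(187, 168) [0.4977 0.1986 0.1031] [ 0.2503 -0.0704  0.036 ]
(345, 147) [0.5128 0.3621 0.106 ] [0.2722 0.0923 0.036 ]
endL [711. 256.]
endR [575. 115.]
mid [639. 182.]
hoopL [444. 179.]
hoopR [313.  22.]
stopL [120. 497.]
```

View pics/scene_c.png

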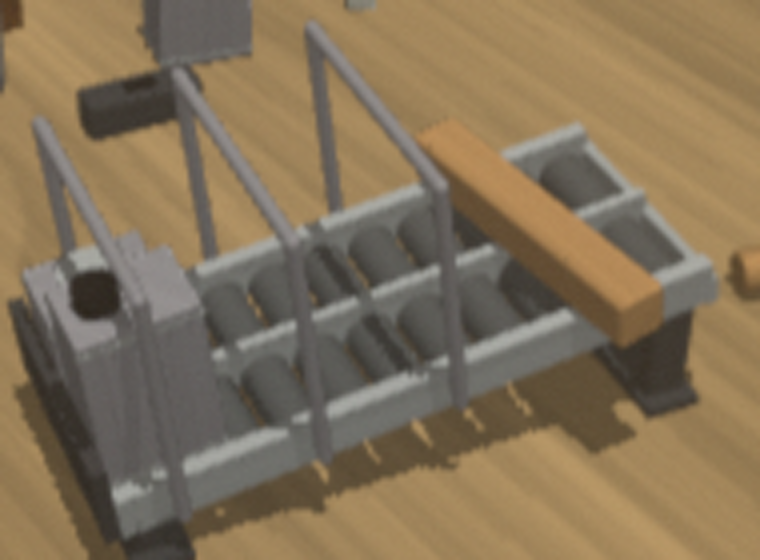

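The scene view agrees the rack lies a few mm further to +y (seen corners (717,265), (583,126)), so I'll shift it 3.7 mm. Now I'll push the stick uphill to clear the hoop for the gripper.

```bash
sed -i 's/^RP=.*/RP=np.array([.6005,.2512]);RY=-12.6/' h.py; python3 - <<'E'
from h import *
go(slope(.212,.03,.016),down(180-12.6))
E
```

```text
shift [-0.0021  0.0061  0.1693] turn [-0.08 -0.06 -0.15] rows>= 4.1
```

```bash
python3 -m pendant '[[0,[-0.002,0.006,0.025],[0,0,0]],[0,[-0.002,0.006,0.06],[0,0,0]],[0,[-0.002,0.006,0.095],[0,0,0]],[0,[-0.002,0.006,0.13],[0,0,0]],[0,[-0.002,0.006,0.155],[0,0,0]],[0,[-0.002,0.006,0.169],[0,0,0]],[0,[-0.002,0.006,0.169],[0,0,0]]]' && python3 -m pendant '[[0,[0.005,0,-0.001],[0,0,0]],[0,[0.012,0,-0.0015],[0,0,0]],[0,[0.019,0,-0.0025],[0,0,0]],[0,[0.026,0,-0.0035],[0,0,0]],[0,[0.033,0,-0.0045],[0,0,0]],[0,[0.04,0,-0.005],[0,0,0]],[0,[0.047,0,-0.006],[0,0,0]],[0,[0.052,0,-0.007],[0,0,0]],[0,[0.052,0,-0.007],[0,0,0]]]'
```

```text
clock: 2.98
tool_pos: [0.5536, 0.289, 0.0763]
orientation: [-179.7, -0.2, 167.1]
force: [-1.1, -1.6, 0.2]
opening: 0.0435
gripper_force: 0.0
clock: 3.73
tool_pos: [0.504, 0.304, 0.087]
orientation: [180.0, -0.0, 167.3]
force: [-0.3, 0.6, -0.6]
opening: 0.0438
gripper_force: 0.0
```

```bash
python3 -m pendant '[[0,[-0.008,0,-0.002],[0,0,0]],[0,[-0.009,0,-0.03],[0,0,0]],[0,[-0.009,0,-0.07],[0,0,0]],[0,[0.0,0,-0.11],[0,0,0]],[0,[0.01,0,-0.14],[0,0,0]],[0,[0.01,0,-0.14],[0,0,0]]]'
python3 - <<'E'
from h import *
p=viewer.camera_params("wrist"); im=viewer.snapshot("wrist")
cv2.imwrite("pics/w2.png",im[:,:,::-1]); print(pose()[0])
E
```

```text
clock: 4.23
tool_pos: [0.4977, 0.3077, 0.2342]
orientation: [179.5, 0.4, 167.3]
force: [0.4, 1.1, 0.4]
opening: 0.0436
gripper_force: 0.0
[0.49691828 0.30709153 0.23089972]
```

View pics/w2.png

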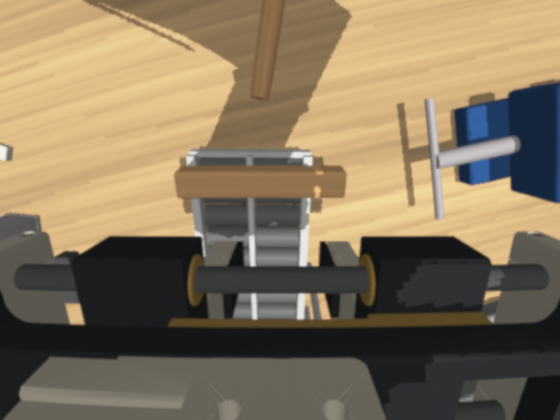

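The stick now lies square near the rack's end, with its top face spanning (177,169)–(345,196). The rack end corners are at about (190,151) and (312,151).

```bash
python3 - <<'E'
from h import *
p=viewer.camera_params("wrist")
def on(uv,n):
    z=.08
    for _ in range(6):
        w=cast(p,uv,z)[0]; z+=n-unslope(w)[2]
    return w
P=[]
for uv,n in [((190,151),.008),((312,151),.008),((178,197),.036),((345,195),.036),((176,170),.036),((345,168),.036)]:
    w=on(uv,n);P.append(w);print(uv,unslope(w).round(4))
g=np.mean(P[2:],0); u=unslope(g); print("stick",u,"yaw of uphill",[np.degrees(np.arctan2(*(P[i+1]-P[i])[1::-1]))-90 for i in(2,4)])
# grasp: tool z=-normal, tool y=downhill or uphill; TCP at n: stick centre n=.022, TCP .011 below centre-> n=.010
z=-RS[:,2]
for s in(1,-1):
    y=RS[:,0]*s; x=np.cross(y,z); R=np.c_[x,y,z]
    print("y sign",s); go(slope(u[0],u[1],.080),R); go(slope(u[0],u[1],.012),R)
print(sensors.get_obs()["joint_pos"].round(1))
E
```

```text
(190, 151) [ 0.3225 -0.0605  0.008 ]
(312, 151) [0.3217 0.0651 0.008 ]
(178, 197) [ 0.2824 -0.0694  0.036 ]
(345, 195) [0.2836 0.0964 0.036 ]
(176, 170) [ 0.3099 -0.0676  0.036 ]
(345, 168) [0.311  0.0942 0.036 ]
stick [0.29673891 0.01339271 0.036     ] yaw of uphill [np.float64(-12.177228798895072), np.float64(-12.211440293061912)]
y sign 1
shift [ 0.0158 -0.0191  0.0779] turn [ 6.31  5.74 89.72] rows>= 12.6
shift [ 0.0249 -0.0195  0.1453] turn [ 6.31  5.74 89.72] rows>= 12.6
y sign -1
shift [ 0.0158 -0.0191  0.0779] turn [ -5.75   6.31 -89.99] rows>= 12.6
shift [ 0.0249 -0.0195  0.1453] turn [ -5.75   6.31 -89.99] rows>= 12.6
[ 5.090e+01  1.160e+01 -1.110e+01  1.000e-01 -6.680e+01 -1.537e+02]
```

```bash
python3 -m pendant '[[0.3,[0.002,-0.002,0],[-0.4,0.44,-6]],[0.3,[0.004,-0.004,0],[-0.85,0.9,-13]],[0.3,[0.006,-0.006,0],[-1.3,1.4,-20]],[0.3,[0.008,-0.008,0],[-1.7,1.9,-27]],[0.3,[0.01,-0.01,0],[-2.2,2.4,-34]],[0.3,[0.012,-0.013,0],[-2.6,2.9,-41]],[0.3,[0.014,-0.015,0],[-3.1,3.4,-48]],[0.3,[0.016,-0.017,0],[-3.5,3.9,-55]],[0.3,[0.016,-0.019,0.01],[-4,4.3,-62]],[0.3,[0.016,-0.019,0.02],[-4.4,4.8,-69]]]'
python3 - <<'E'
from h import *
z=-RS[:,2]; y=-RS[:,0]; R=np.c_[np.cross(y,z),y,z]
go(slope(.2967,.0134,.08),R); go(slope(.2967,.0134,.012),R)
E
```

```text
clock: 5.12
tool_pos: [0.4759, 0.2903, 0.206]
orientation: [174.0, -1.4, -123.3]
force: [-0.8, -0.1, -0.7]
opening: 0.0569
gripper_force: 0.0
shift [-0.004  -0.0059  0.0528] turn [ -1.17   1.1  -20.75] rows>= 2.9
shift [-0.0025 -0.0048  0.1208] turn [ -1.17   1.1  -20.75] rows>= 2.9
```

```bash
python3 -m pendant '[[0.3,[-0.001,-0.002,0.01],[-0.4,0.4,-7]],[0.3,[-0.002,-0.004,0.025],[-0.8,0.8,-14]],[0.3,[-0.004,-0.006,0.045],[-1.2,1.1,-20.8]],[0.3,[-0.003,-0.005,0.07],[-1.2,1.1,-20.8]],[0.3,[-0.003,-0.005,0.095],[-1.2,1.1,-20.8]],[0.3,[-0.0025,-0.005,0.115],[-1.2,1.1,-20.8]],[0.3,[-0.0025,-0.005,0.12],[-1.2,1.1,-20.8]],[0.3,[-0.0025,-0.005,0.12],[-1.2,1.1,-20.8]]]' && python3 -m pendant '[[-0.6,[0,0,0],[0,0,0]],[-0.6,[0,0,0],[0,0,0]],[-0.6,[0,0,0],[0,0,0]],[-0.6,[0,0,0],[0,0,0]],[-0.6,[0,0,0],[0,0,0]]]'
python3 - <<'E'
from h import *
print(unslope(pose()[0]))
go([.55,.28,.30],down(-90)); go([.6241,-.2699,.30],down(-92)) 
E
```

```text
clock: 5.78
tool_pos: [0.4683, 0.2934, 0.0845]
orientation: [172.4, -0.2, -102.9]
force: [0.1, -0.0, 0.4]
opening: 0.0569
gripper_force: 0.0
clock: 6.2
tool_pos: [0.4696, 0.295, 0.0876]
orientation: [172.6, 0.1, -102.9]
force: [0.7, 0.4, 0.4]
opening: 0.0293
gripper_force: 0.4
[0.29669007 0.01419002 0.01429146]
shift [-0.0035 -0.0538 -0.2211] turn [  7.33   0.9  -12.83] rows>= 5.5
shift [ 0.5161 -0.2467 -0.2467] turn [  7.34   0.77 -10.84] rows>= 14.9
```

```bash
python3 -m pendant '[[-0.6,[0,0,0],[0,0,0]],[-0.6,[0,0,0],[0,0,0]],[-0.6,[0,0,-0.012],[0,0,0]],[-0.6,[0,0,-0.035],[0,0,0]],[-0.6,[0,0,-0.065],[0,0,0]],[-0.6,[0,0,-0.1],[1,0,-1]],[-0.6,[0,0,-0.135],[3,0.3,-3]],[-0.6,[0,-0.01,-0.17],[5,0.5,-5]],[-0.6,[0.01,-0.02,-0.2],[6,0.6,-7]],[-0.6,[0.03,-0.03,-0.22],[7,0.7,-9]]]'
python3 - <<'E'
from h import *
go([.6241,-.2699,.28],down(-92)) 
E
```

```text
clock: 7.03
tool_pos: [0.5201, 0.2537, 0.3039]
orientation: [179.8, 0.0, -93.6]
force: [0.6, -0.6, -0.5]
opening: 0.0282
gripper_force: 30.0
shift [ 0.5159 -0.137   0.0234] turn [ 0.23  0.01 -1.63] rows>= 12.8
```

```bash
python3 -m pendant '[[-0.6,[0.03,-0.008,0],[0,0,0]],[-0.6,[0.067,-0.018,0],[0,0,0]],[-0.6,[0.104,-0.028,0],[0,0,-1]],[-0.6,[0.142,-0.038,0],[0,0,-1.6]],[-0.6,[0.18,-0.048,0],[0,0,-1.6]],[-0.6,[0.218,-0.058,0],[0,0,-1.6]],[-0.6,[0.256,-0.068,0],[0,0,-1.6]],[-0.6,[0.294,-0.078,0],[0,0,-1.6]],[-0.6,[0.332,-0.088,0],[0,0,-1.6]],[-0.6,[0.37,-0.098,0],[0,0,-1.6]]]' && python3 -m pendant '[[-0.6,[0.037,-0.01,0],[0,0,0]],[-0.6,[0.072,-0.019,0],[0,0,0]],[-0.6,[0.103,-0.027,0.01],[0,0,0]],[-0.6,[0.128,-0.034,0.02],[0,0,0]],[-0.6,[0.14,-0.038,0.03],[0,0,0]],[-0.6,[0.144,-0.039,0.03],[0,0,0]],[-0.6,[0.144,-0.039,0.03],[0,0,0]]]'
python3 - <<'E'
from h import *
im=viewer.snapshot("top"); crop(np.ascontiguousarray(im[:,:,::-1]),280,120,440,300,3.3,"pics/t3.png")
print(pose()[0]); go([.6241,-.2699,.012],down(-92)) 
E
```

```text
clock: 7.87
tool_pos: [0.5917, -0.125, 0.3006]
orientation: [179.5, -0.1, -92.2]
force: [0.9, -0.3, -0.5]
opening: 0.0275
gripper_force: 30.0
clock: 8.45
tool_pos: [0.6246, -0.2692, 0.2692]
orientation: [179.4, -0.1, -92.3]
force: [0.6, 0.2, -0.6]
opening: 0.0278
gripper_force: 30.0
[ 0.62496435 -0.26844932  0.27038608]
shift [ 0.0011 -0.0014  0.2584] turn [ 0.5  -0.08 -0.27] rows>= 6.2
```

View pics/t3.png

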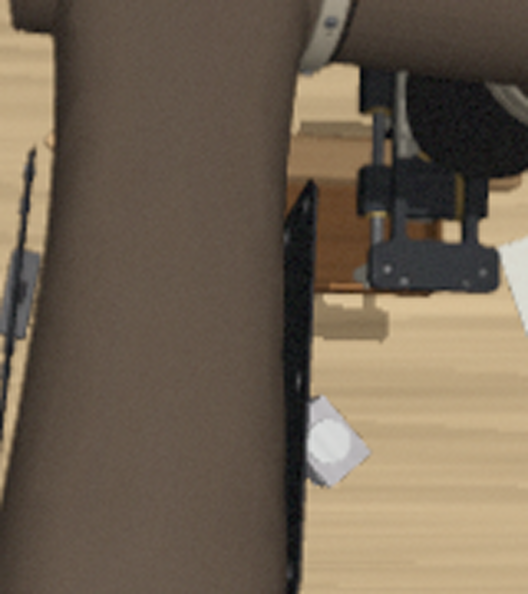

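The arm hides most of the tray in that view, but the gripper and stick are above it at about (430,180). Now I'll lower and release.

```bash
python3 -m pendant '[[-0.6,[0,-0.001,0.025],[0.5,0,0]],[-0.6,[0.001,-0.001,0.06],[0.5,0,0]],[-0.6,[0.001,-0.001,0.1],[0.5,0,0]],[-0.6,[0.001,-0.001,0.14],[0.5,0,0]],[-0.6,[0.001,-0.001,0.18],[0.5,0,0]],[-0.6,[0.001,-0.001,0.215],[0.5,0,0]],[-0.6,[0.001,-0.001,0.24],[0.5,0,0]],[-0.6,[0.001,-0.001,0.252],[0.5,0,0]],[-0.6,[0.001,-0.001,0.256],[0.5,0,0]],[-0.6,[0.001,-0.001,0.256],[0.5,0,0]]]' && python3 -m pendant '[[0,[0,0,0],[0,0,0]],[0,[0,0,0],[0,0,0]],[0,[0,0,0],[0,0,0]],[0,[0,0,-0.02],[0,0,0]],[0,[0,0,-0.055],[0,0,0]],[0,[0,0,-0.095],[0,0,0]],[0,[0,0,-0.135],[0,0,0]],[0,[0,0,-0.175],[0,0,0]],[0,[0,0,-0.205],[0,0,0]],[0,[0,0,-0.22],[0,0,0]]]'
python3 - <<'E'
from h import *
p=viewer.camera_params("wrist"); im=cv2.cvtColor(viewer.snapshot("wrist"),cv2.COLOR_RGB2BGR); cv2.imwrite("pics/w4.png",im)
t,R=pose(); print(t,sensors.get_obs()["joint_pos"].round(1))
for yaw in (162.4,-17.6): go([.4829,-.0736,.27],down(yaw))
E
```

```text
clock: 9.33
tool_pos: [0.6248, -0.2693, 0.0153]
orientation: [-179.9, -0.1, -92.2]
force: [1.3, -0.8, -0.4]
opening: 0.028
gripper_force: 30.0
clock: 10.17
tool_pos: [0.6256, -0.2705, 0.2422]
orientation: [-179.4, -0.2, -92.2]
force: [1.7, -0.5, 0.3]
opening: 0.0439
gripper_force: 0.0
[ 0.62621553 -0.27082828  0.2437296 ] [ -6.9  20.2   2.4   0.2 -71.4   4.7]
shift [-0.1914  0.1505 -0.0289] turn [ -0.72   0.46 105.38] rows>= 14.7
shift [-0.1914  0.1505 -0.0289] turn [ -0.43  -0.67 -74.62] rows>= 10.4
```

```bash
python3 - <<'E'
from h import *
go([.55,-.095,.27],down(162.4))
E
```

```text
shift [-0.1726  0.0826 -0.028 ] turn [ -0.72   0.46 105.38] rows>= 14.7
```

```bash
python3 -m pendant '[[0.35,[-0.012,0.006,-0.01],[0,0,7]],[0.35,[-0.025,0.012,-0.02],[-0.1,0,14]],[0.35,[-0.038,0.018,-0.028],[-0.1,0,21]],[0.35,[-0.05,0.024,-0.028],[-0.2,0.1,28]],[0.35,[-0.062,0.03,-0.028],[-0.2,0.1,35]],[0.35,[-0.075,0.036,-0.028],[-0.3,0.2,42]],[0.35,[-0.087,0.042,-0.028],[-0.3,0.2,49]],[0.35,[-0.1,0.048,-0.028],[-0.4,0.2,56]],[0.35,[-0.112,0.054,-0.028],[-0.4,0.3,63]],[0.35,[-0.125,0.06,-0.028],[-0.5,0.3,70]]]'
python3 - <<'E'
from h import *
go([.55,-.095,.27],down(162.4))
E
```

```text
clock: 11.05
tool_pos: [0.5684, -0.142, 0.2635]
orientation: [179.9, -0.4, -162.6]
force: [0.8, 0.8, 0.3]
opening: 0.0593
gripper_force: 0.0
shift [ 0.0036  0.0503 -0.0064] turn [-3.0e-02 -4.0e-01  3.5e+01] rows>= 4.9
```

```bash
python3 -m pendant '[[0.35,[0.001,0.01,-0.002],[0,-0.1,7]],[0.35,[0.002,0.02,-0.004],[0,-0.2,14]],[0.35,[0.003,0.03,-0.006],[0,-0.3,21]],[0.35,[0.004,0.04,-0.006],[0,-0.4,28]],[0.35,[0.004,0.05,-0.006],[0,-0.4,34]],[0.35,[0.004,0.05,-0.006],[0,-0.4,35]],[0.35,[0.004,0.05,-0.006],[0,-0.4,35]],[0.35,[0.004,0.05,-0.006],[0,-0.4,35]]]'
python3 - <<'E'
from h import *
p=viewer.camera_params("wrist"); im=cv2.cvtColor(viewer.snapshot("wrist"),cv2.COLOR_RGB2BGR); 
t,R=pose(); print(t,R.round(2).tolist())
# one picture: tray look (w4) left, tall look right
w4=cv2.imread("pics/w4.png"); a=cv2.resize(w4[:330],(330,194)); 
b=np.zeros((600,800,3),np.uint8); b[:194,:330]=a; b[:194,330:740]=cv2.resize(cv2.imread("pics/w2.png")[:1,:1],(410,194)); b[196:596,:]=cv2.resize(im[:280],(800,400)); cv2.imwrite("pics/w5.png",im); cv2.imwrite("pics/m5.png",b)
E
```

```text
clock: 11.72
tool_pos: [0.55, -0.0962, 0.2692]
orientation: [-180.0, -0.0, 162.9]
force: [-0.0, -0.2, -1.0]
opening: 0.0593
gripper_force: 0.0
[ 0.54995294 -0.09632527  0.26901101] [[-0.96, 0.29, -0.0], [0.29, 0.96, -0.0], [0.0, -0.0, -1.0]]
```

View pics/m5.png

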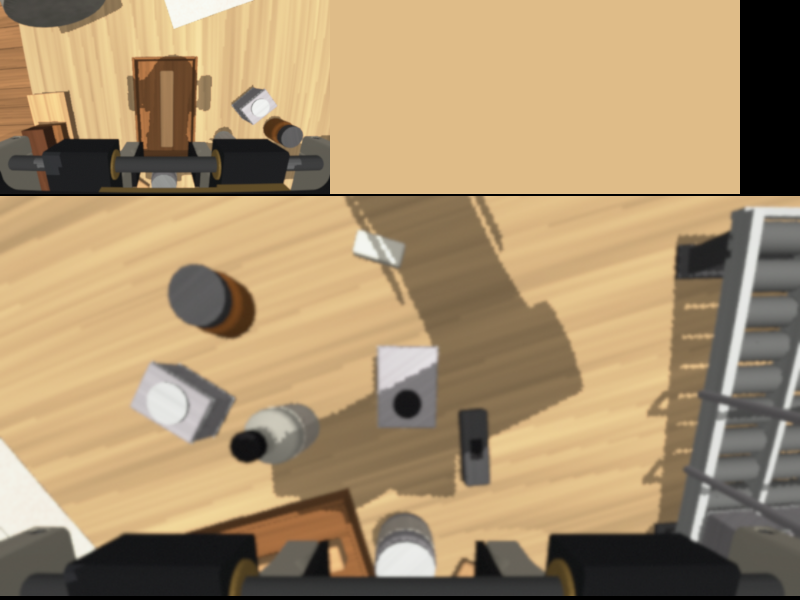

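The stick lies flat inside the tray (top-left inset). The tall tin's top is at montage (377,347)–(438,427), the short tin's lid centre is at (167,403), and the glue cap is at (248,445).

```bash
python3 - <<'E'
from h import *
p=viewer.camera_params("wrist"); f=lambda x,y:(x*.7,(y-196)*.7)
w=cast(p,[f(*u) for u in[(377,347),(438,347),(437,427),(377,426)]],.095); print("tall",w.mean(0).round(4),[(np.linalg.norm(k).round(3),np.degrees(np.arctan2(k[1],k[0])).round(1)) for k in(w[1]-w[0],w[2]-w[1],w[2]-w[3],w[3]-w[0])])
for n,u,z in[("lid",(167,403),.062),("glue",(248,445),.15),("gluebase",(290,432),.05),("jar",(198,297),.07),("cap",(407,403),.107)]: print(n,cast(p,f(*u),z).round(4))
c=w.mean(0)
R=down(162.6); off=R[:,0]*.012
go([c[0],c[1],.20]+off,R); go([c[0],c[1],.051]+off,R)
E
```

```text
tall [ 0.4872 -0.0721  0.095 ] [(np.float64(0.046), np.float64(72.9)), (np.float64(0.06), np.float64(-16.7)), (np.float64(0.048), np.float64(71.9)), (np.float64(0.06), np.float64(-17.9))]
lid [[ 0.4368 -0.2755  0.062 ]]
glue [[ 0.4904 -0.1858  0.15  ]]
gluebase [[ 0.4935 -0.1843  0.05  ]]
jar [[ 0.3686 -0.2116  0.07  ]]
cap [[ 0.4978 -0.0757  0.107 ]]
shift [0.0791 0.0048 0.0691] turn [-0.04 -0.04  0.29] rows>= 2.5
shift [0.079  0.0049 0.2181] turn [-0.04 -0.04  0.29] rows>= 5.6
```

```bash
python3 -m pendant '[[0.35,[0.025,0.002,0.01],[0,0,0]],[0.35,[0.055,0.004,0.025],[0,0,0.3]],[0.35,[0.077,0.005,0.045],[0,0,0.3]],[0.35,[0.082,0.005,0.075],[0,0,0.3]],[0.35,[0.082,0.005,0.11],[0,0,0.3]],[0.35,[0.082,0.005,0.145],[0,0,0.3]],[0.35,[0.082,0.005,0.175],[0,0,0.3]],[0.35,[0.082,0.005,0.2],[0,0,0.3]],[0.35,[0.082,0.005,0.213],[0,0,0.3]],[0.35,[0.082,0.005,0.216],[0,0,0.3]]]' && python3 -m pendant '[[-0.2,[0,0,0],[0,0,0]],[-0.2,[0,0,0],[0,0,0]],[-0.2,[0,0,0],[0,0,0]],[-0.2,[0,0,0],[0,0,0]],[-0.2,[0,0,0],[0,0,0]]]'
python3 - <<'E'
from h import *
t,R=pose(); print(t, sensors.get_obs()["force"])
E
```

```text
clock: 12.6
tool_pos: [0.471, -0.0678, 0.0502]
orientation: [-179.8, -0.3, 162.5]
force: [-0.4, -0.1, 0.0]
opening: 0.0591
gripper_force: 0.0
clock: 13.02
tool_pos: [0.4734, -0.067, 0.0538]
orientation: [-180.0, 0.0, 162.5]
force: [-1.7, -1.4, 2.3]
opening: 0.0456
gripper_force: 30.0
[ 0.47340383 -0.06695449  0.05380945] [-1.66680753 -1.38114375  2.26340123]
```

```bash
cat >> h.py <<'E'
RL=np.c_[-RS[:,0],RS[:,1],-RS[:,2]] # loading: tool x uphill, tool z along -normal
E
python3 -m pendant '[[-0.2,[0,0,-0.01],[0,0,0]],[-0.2,[0,0,-0.035],[0,0,0]],[-0.2,[0,0,-0.07],[0,0,0]],[-0.2,[0,0,-0.105],[0,0,0]],[-0.2,[0,0.01,-0.135],[0,0,0]],[-0.2,[0,0.03,-0.155],[0,0,0]],[-0.2,[0,0.06,-0.16],[0,0,0]],[-0.2,[0,0.09,-0.16],[0,0,0]],[-0.2,[0,0.12,-0.16],[0,0,0]],[-0.2,[0,0.15,-0.16],[0,0,0]]]'
python3 - <<'E'
from h import *
print(slope(.28,.03,.053));go(slope(.28,.03,.053+.06),RL)
E
```

```text
clock: 13.85
tool_pos: [0.518, 0.0775, 0.2133]
orientation: [180.0, -0.1, 162.4]
force: [0.8, -0.3, -1.8]
opening: 0.0459
gripper_force: 30.0
[0.49406561 0.30573123 0.12385034]
shift [0.0839 0.2111 0.0301] turn [ 0.34  7.39 -4.95] rows>= 5.5
```

```bash
python3 -m pendant '[[-0.2,[0.02,0.015,0],[0,0,-0.5]],[-0.2,[0.045,0.035,0],[0,1,-1]],[-0.2,[0.065,0.06,0],[0,2,-2]],[-0.2,[0.08,0.09,0],[0.1,3,-3]],[-0.2,[0.084,0.12,0.005],[0.2,4,-4]],[-0.2,[0.084,0.15,0.01],[0.3,5,-5]],[-0.2,[0.084,0.18,0.018],[0.3,6.5,-5]],[-0.2,[0.084,0.2,0.025],[0.34,7.4,-5]],[-0.2,[0.084,0.21,0.03],[0.34,7.4,-5]],[-0.2,[0.084,0.211,0.03],[0.34,7.4,-5]]]' && python3 -m pendant '[[-0.2,[0,0,0],[0,0,0]]]'
python3 - <<'E'
from h import *
p=viewer.camera_params("wrist"); im=cv2.cvtColor(viewer.snapshot("wrist"),cv2.COLOR_RGB2BGR)
import pickle; pickle.dump(p,open("p6.pkl","wb")); cv2.imwrite("pics/w6.png",im); cv2.imwrite("pics/w6b.png",cv2.resize(im[80:400,100:460],None,fx=1.8,fy=1.8,interpolation=2))
print(unslope(pose()[0])); go(slope(.28,.03,.053+.06),RL)
for y in(.066,0.,-.066): print(y,proj(p,[slope(.318,y,.008),slope(.30,y,.008)]).round(1).tolist())
E
```

```text
clock: 14.68
tool_pos: [0.5013, 0.3038, 0.1806]
orientation: [-179.8, -7.6, 167.5]
force: [-0.8, 0.3, -1.9]
opening: 0.0457
gripper_force: 30.0
clock: 14.77
tool_pos: [0.5011, 0.3023, 0.182]
orientation: [-179.9, -7.5, 167.5]
force: [-0.2, 0.1, -2.1]
opening: 0.046
gripper_force: 30.0
[0.27994878 0.02782101 0.11226175]
shift [ 0.      0.0022 -0.0007] turn [-0.11 -0.04  0.06] rows>= 0.1
0.066 [[323.2, 168.3], [322.5, 188.0]]
0.0 [[249.7, 168.2], [250.2, 187.9]]
-0.066 [[176.9, 168.4], [178.6, 188.0]]
```

View pics/w6b.png

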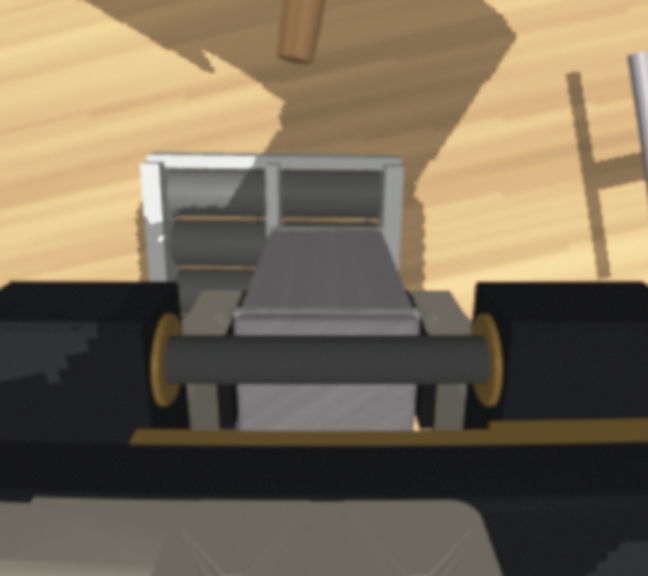

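The rack end is at crop (144,163) and (404,163), with the divider at 273. The held tall tin is over the left lane, its lower edge (268–385, 228).

```bash
python3 - <<'E'
from h import *
import pickle; p=pickle.load(open("p6.pkl","rb")); f=lambda x,y:(100+x/1.8,80+y/1.8)
def on(uv,n):
    z=.08
    for _ in range(8):
        w=cast(p,uv,z)[0]; z+=n-unslope(w)[2]
    return unslope(w)
for n,u,h in [("tinL",(268,228),.06),("tinR",(385,228),.06),("tinTopL",(237,315),.155),("tinTopR",(418,315),.155),("railL",(404,163),.008),("railR",(144,163),.008),("div",(273,163),.008),("div2",(274,210),.008),("railR2",(150,260),.008),("railL2",(401,260),.008)]: print(n,on(f(*u),h).round(4))
E
```

```text
tinL [0.2957 0.0043 0.06  ]
tinR [0.2958 0.0527 0.06  ]
tinTopL [0.2988 0.0073 0.155 ]
tinTopR [0.2989 0.0504 0.155 ]
railL [0.316  0.0672 0.008 ]
railR [ 0.316  -0.0633  0.008 ]
div [0.3159 0.0017 0.008 ]
div2 [0.2918 0.0017 0.008 ]
railR2 [ 0.2648 -0.0646  0.008 ]
railL2 [0.2651 0.0676 0.008 ]
```

```bash
python3 -m pendant '[[-0.2,[0,0.0015,0.006],[0,0,0]],[-0.2,[0,0.003,0.016],[0,0,0]],[-0.2,[0,0.0033,0.028],[0,0,0]],[-0.2,[0,0.0033,0.04],[0,0,0]],[-0.2,[0,0.0033,0.049],[0,0,0]],[-0.2,[0,0.0033,0.055],[0,0,0]],[-0.2,[0,0.0033,0.057],[0,0,0]],[-0.2,[0,0.0033,0.057],[0,0,0]]]' && python3 -m pendant '[[-0.2,[0,0,0.001],[0,0,0]],[-0.2,[0,0,0.002],[0,0,0]],[-0.2,[0,0,0.002],[0,0,0]]]'
```

```text
clock: 15.48
tool_pos: [0.495, 0.3071, 0.1258]
orientation: [-179.9, -7.5, 167.5]
force: [-0.0, 1.0, -2.8]
opening: 0.046
gripper_force: 30.0
clock: 15.73
tool_pos: [0.4956, 0.3076, 0.125]
orientation: [-180.0, -7.4, 167.5]
force: [0.8, -1.8, 3.3]
opening: 0.0461
gripper_force: 30.0
```

```bash
python3 -m pendant '[[0,[0,0,0],[0,0,0]],[0.3,[0,0,0],[0,0,0]],[0.5,[0,0,0],[0,0,0]],[0.5,[0,0,0],[0,0,0]],[0.5,[0,0,0],[0,0,0]],[0.5,[0,0,0],[0,0,0]],[0.5,[0,0,0],[0,0,0]],[0.5,[0,0,0],[0,0,0]],[0.5,[0,0,0],[0,0,0]],[0.5,[0,0,0],[0,0,0]]]' 
python3 - <<'E'
from h import *
a=viewer.snapshot("scene"); cv2.imwrite("pics/s7.png",a[:,:,::-1]); g=cv2.cvtColor(a,cv2.COLOR_RGB2GRAY).astype(int)
b=cv2.cvtColor(cv2.imread("pics/scene0.png"),cv2.COLOR_BGR2GRAY).astype(int)
ps=viewer.camera_params("scene")
print({u:proj(ps,slope(u,.031,.1))[0].round(0).tolist() for u in(.03,.1,.15,.265)})
E
python3 -m pendant '[[0.5,[0,0,-0.01],[0,0,0]],[0.5,[0,0,-0.04],[0,0,0]],[0.5,[0.01,0,-0.08],[0,0,0]],[0.5,[0.01,0,-0.12],[0,0,0]],[0.5,[0.01,-0.01,-0.15],[0,0,0]],[0.5,[0.01,-0.03,-0.15],[0,0,0]],[0.5,[0.01,-0.06,-0.15],[0,0,0]],[0.5,[0.01,-0.1,-0.15],[0,0,0]],[0.5,[0.01,-0.14,-0.15],[0,0,0]],[0.5,[0.01,-0.18,-0.15],[0,0,0]]]'
```

```text
clock: 16.57
tool_pos: [0.4948, 0.3074, 0.124]
orientation: [-179.9, -7.5, 167.5]
force: [0.7, -0.2, -0.1]
opening: 0.0656
gripper_force: 0.0
{0.03: [252.0, 272.0], 0.1: [287.0, 258.0], 0.15: [311.0, 249.0], 0.265: [365.0, 228.0]}
clock: 17.45
tool_pos: [0.4645, 0.1282, 0.2751]
orientation: [-180.0, -7.4, 167.5]
force: [1.2, -0.4, 0.7]
opening: 0.0656
gripper_force: 0.0
```

```bash
cat > chk.py <<'E'
from h import *
for n in("scene","top"):
    a=cv2.cvtColor(viewer.snapshot(n),cv2.COLOR_RGB2BGR); cv2.imwrite(f"pics/chk_{n}.png",a); p=viewer.camera_params(n)
    g=cv2.cvtColor(a,cv2.COLOR_BGR2GRAY); pts=proj(p,[slope(u,y,h) for u in(-.02,.33) for y in(-.06,.06) for h in(.0,.12)])
    m=np.zeros_like(g); cv2.fillConvexPoly(m,cv2.convexHull(pts.astype(np.int32)),255)
    _,L,st,ce=cv2.connectedComponentsWithStats(((g<35)&(m>0)).astype(np.uint8))
    for s,c in zip(st[1:],ce[1:]):
        if 12<s[4]<400:
            z=.16
            for _ in range(8):
                w=cast(p,c,z)[0]; z+=.107-unslope(w)[2]
            print(n,"dark blob",c.round(1),s[2:5],"-> cap u,y",unslope(w)[:2].round(3))
print(sensors.get_obs()["clock"])
E
python3 chk.py
```

```text
top dark blob [183.6 188.3] [10 10 73] -> cap u,y [ 0.169 -0.02 ]
top dark blob [188.2 247.3] [11  7 40] -> cap u,y [ 0.309 -0.069]
17.55
```

```bash
sed -i 's/^RP=.*/RP=np.array([.6009,.2529]);RY=-12.6/' h.py; cat > prof.py <<'E'
from h import *
import sys
us=np.arange(0,.301,.01); print("u  ",(us*1000).astype(int).tolist())
for n in("scene","top"):
    if len(sys.argv)>1:
        a=cv2.cvtColor(viewer.snapshot(n),cv2.COLOR_RGB2BGR); cv2.imwrite(f"pics/chk_{n}.png",a)
    p=viewer.camera_params(n)
    for lane,hh in((.03,.107),(-.03,.060)):
        q=proj(p,[slope(u,lane,hh) for u in us])
        for f in(f"pics/{n}0.png",f"pics/chk_{n}.png"):
            g=cv2.blur(cv2.cvtColor(cv2.imread(f),cv2.COLOR_BGR2GRAY),(3,3)); print(n,lane,f[5:8],[int(g[int(round(v)),int(round(u))]) for u,v in q])
E
python3 prof.py
```

```text
u   [0, 10, 20, 30, 40, 50, 60, 70, 80, 90, 100, 110, 120, 130, 140, 150, 160, 170, 180, 190, 200, 210, 220, 230, 240, 250, 260, 270, 280, 290, 300]
scene 0.03 sce [143, 45, 43, 133, 141, 142, 137, 100, 137, 148, 128, 136, 139, 115, 129, 138, 134, 137, 125, 128, 146, 142, 138, 133, 141, 137, 145, 138, 139, 143, 147]
scene 0.03 chk [145, 45, 44, 135, 143, 144, 140, 101, 139, 150, 130, 121, 142, 44, 45, 142, 99, 123, 125, 82, 78, 92, 111, 133, 128, 82, 85, 82, 82, 84, 86]
scene -0.03 sce [130, 140, 47, 46, 122, 142, 139, 138, 140, 112, 146, 142, 118, 139, 141, 121, 122, 139, 134, 137, 115, 120, 147, 146, 139, 133, 137, 139, 138, 142, 138]
scene -0.03 chk [132, 143, 47, 47, 124, 143, 142, 141, 142, 114, 148, 143, 119, 135, 135, 47, 57, 119, 93, 121, 105, 86, 78, 87, 140, 134, 138, 140, 96, 84, 82]
top 0.03 top [148, 48, 119, 123, 155, 155, 138, 87, 158, 151, 160, 155, 140, 160, 175, 177, 173, 152, 138, 156, 177, 179, 179, 181, 182, 158, 157, 158, 160, 184, 183]
top 0.03 chk [163, 55, 131, 138, 170, 169, 152, 98, 170, 85, 65, 55, 87, 53, 52, 56, 57, 56, 56, 55, 55, 57, 79, 73, 55, 86, 86, 94, 89, 85, 81]
top -0.03 top [141, 151, 122, 175, 174, 151, 125, 82, 140, 99, 66, 103, 98, 80, 105, 97, 111, 72, 78, 98, 103, 85, 105, 107, 159, 159, 89, 82, 107, 64, 97]
top -0.03 chk [156, 165, 136, 190, 189, 165, 94, 59, 51, 53, 52, 56, 57, 57, 58, 56, 58, 58, 58, 59, 58, 62, 69, 68, 67, 70, 84, 42, 64, 61, 55]
```

```bash
python3 - <<'E'
from h import *
go([.489,-.23,.27],down(-139)); print(sensors.get_obs()["joint_pos"].round(0))
E
```

```text
shift [-0.1026 -0.3415 -0.0072] turn [  3.45  -6.87 -53.61] rows>= 8.6
[  34.    5.  -12.   -5.  -79. -135.]
```

```bash
python3 -m pendant '[[0.35,[-0.006,-0.02,-0.001],[0.2,-0.4,-3]],[0.35,[-0.016,-0.053,-0.001],[0.5,-1.1,-9]],[0.35,[-0.027,-0.091,-0.002],[0.9,-1.9,-15]],[0.35,[-0.039,-0.13,-0.003],[1.4,-2.8,-22]],[0.35,[-0.051,-0.17,-0.004],[1.9,-3.7,-29]],[0.35,[-0.063,-0.21,-0.005],[2.3,-4.6,-36]],[0.35,[-0.075,-0.25,-0.006],[2.8,-5.5,-43]],[0.35,[-0.087,-0.29,-0.007],[3.2,-6.3,-49]],[0.35,[-0.097,-0.322,-0.007],[3.4,-6.8,-53]],[0.35,[-0.103,-0.3415,-0.007],[3.4,-6.9,-53.6]]]' && python3 -m pendant '[[0.35,[0,0,0],[0,0,0]],[0.35,[0,0,0],[0,0,0]],[0.35,[0,0,0],[0,0,0]]]'
python3 - <<'E'
from h import *
p=viewer.camera_params("wrist"); a=cv2.cvtColor(viewer.snapshot("wrist"),cv2.COLOR_RGB2BGR); cv2.imwrite("pics/w8.png",a)
print(pose()[0]); q=proj(p,[[.436,-.2757,.058]])[0]; print("exp",q.round(0))
h=cv2.cvtColor(a,cv2.COLOR_BGR2HSV); x0,y0=int(q[0])-50,int(q[1])-50
for thr in(130,150,165):
    M=((h[...,1]<45)&(h[...,2]>thr)).astype(np.uint8); m=np.zeros_like(M); m[max(y0,0):y0+100,x0:x0+100]=M[max(y0,0):y0+100,x0:x0+100]
    c=max(cv2.findContours(cv2.morphologyEx(m,cv2.MORPH_OPEN,np.ones((3,3))),0,2)[0],key=cv2.contourArea); b=cv2.boxPoints(cv2.minAreaRect(c)); w=cast(p,b,.058)
    print(thr,cv2.contourArea(c),b.round(0).tolist(),w.mean(0).round(4),[(np.linalg.norm(w[i]-w[i-1]).round(3),np.degrees(np.arctan2(*(w[i]-w[i-1])[1::-1])).round(1)) for i in(1,2)])
E
```

```text
clock: 18.38
tool_pos: [0.4916, -0.2283, 0.2694]
orientation: [-180.0, 0.1, -138.5]
force: [0.7, 0.9, -0.2]
opening: 0.0589
gripper_force: 0.0
clock: 18.63
tool_pos: [0.4917, -0.226, 0.2685]
orientation: [179.9, -0.0, -138.9]
force: [-0.7, 0.8, 0.4]
opening: 0.0592
gripper_force: 0.0
[ 0.49175668 -0.22541729  0.26852077]
exp [280. 128.]
130 1271.0 [[261.0, 102.0], [299.0, 102.0], [299.0, 143.0], [261.0, 143.0]] [ 0.4321 -0.2798  0.058 ] [(np.float64(0.046), np.float64(131.0)), (np.float64(0.048), np.float64(41.9))]
150 878.0 [[262.0, 102.0], [299.0, 102.0], [299.0, 139.0], [262.0, 139.0]] [ 0.4299 -0.281   0.058 ] [(np.float64(0.044), np.float64(131.0)), (np.float64(0.043), np.float64(41.9))]
165 841.5 [[262.0, 102.0], [299.0, 102.0], [299.0, 138.0], [262.0, 138.0]] [ 0.4295 -0.2814  0.058 ] [(np.float64(0.044), np.float64(131.0)), (np.float64(0.042), np.float64(41.9))]
```

```bash
python3 prof.py 1 | grep -v "0.png"
```

```text
u   [0, 10, 20, 30, 40, 50, 60, 70, 80, 90, 100, 110, 120, 130, 140, 150, 160, 170, 180, 190, 200, 210, 220, 230, 240, 250, 260, 270, 280, 290, 300]
scene 0.03 sce [143, 45, 43, 133, 141, 142, 137, 100, 137, 148, 128, 136, 139, 115, 129, 138, 134, 137, 125, 128, 146, 142, 138, 133, 141, 137, 145, 138, 139, 143, 147]
scene 0.03 chk [141, 44, 42, 132, 141, 140, 142, 45, 43, 82, 128, 135, 138, 115, 128, 138, 133, 137, 126, 138, 127, 135, 138, 133, 141, 137, 145, 138, 139, 143, 147]
scene -0.03 sce [130, 140, 47, 46, 122, 142, 139, 138, 140, 112, 146, 142, 118, 139, 141, 121, 122, 139, 134, 137, 115, 120, 147, 146, 139, 133, 137, 139, 138, 142, 138]
scene -0.03 chk [136, 142, 46, 46, 123, 141, 139, 134, 123, 48, 90, 120, 118, 138, 140, 121, 122, 138, 133, 136, 115, 138, 127, 132, 139, 133, 137, 140, 139, 142, 138]
top 0.03 top [148, 48, 119, 123, 155, 155, 138, 87, 158, 151, 160, 155, 140, 160, 175, 177, 173, 152, 138, 156, 177, 179, 179, 181, 182, 158, 157, 158, 160, 184, 183]
top 0.03 chk [168, 52, 137, 144, 177, 176, 165, 78, 33, 153, 138, 175, 162, 94, 177, 198, 195, 173, 159, 178, 199, 201, 201, 203, 204, 204, 201, 204, 205, 206, 205]
top -0.03 top [141, 151, 122, 175, 174, 151, 125, 82, 140, 99, 66, 103, 98, 80, 105, 97, 111, 72, 78, 98, 103, 85, 105, 107, 159, 159, 89, 82, 107, 64, 97]
top -0.03 chk [161, 172, 142, 196, 196, 172, 145, 97, 161, 116, 79, 120, 115, 95, 123, 114, 129, 86, 94, 114, 121, 101, 123, 113, 109, 126, 101, 98, 126, 75, 113]
```

```bash
python3 - <<'E'
from h import *
p=viewer.camera_params("wrist"); g=cv2.cvtColor(cv2.imread("pics/w8.png"),cv2.COLOR_BGR2GRAY)
print("col266",g[92:176:2,266].tolist()); print("col294",g[92:176:2,294].tolist()); print("row108",g[108,240:322:2].tolist())
c=cast(p,[(280,102)],.058)[0]; R=down(-138.6); c=c-R[:,0]*.031; print("centre",c, cast(p,[(280,128.5)],.058))
go([c[0],c[1],.12],R); go([c[0],c[1],.019],R)
E
```

```text
col266 [193, 193, 190, 188, 185, 193, 210, 210, 211, 209, 175, 124, 121, 122, 131, 138, 143, 145, 145, 144, 141, 133, 126, 122, 121, 120, 121, 120, 120, 120, 111, 98, 99, 100, 104, 107, 106, 105, 104, 102, 101, 104]
col294 [186, 185, 182, 179, 179, 171, 204, 209, 210, 209, 210, 210, 211, 211, 216, 222, 231, 236, 236, 234, 229, 219, 215, 168, 119, 117, 117, 117, 117, 116, 112, 101, 103, 108, 110, 108, 106, 105, 105, 108, 109, 108]
row108 [112, 107, 103, 103, 103, 102, 102, 105, 111, 139, 158, 188, 210, 211, 208, 207, 209, 210, 215, 214, 212, 210, 212, 216, 217, 217, 213, 210, 211, 193, 181, 183, 179, 181, 183, 185, 186, 188, 194, 197, 197]
centre [ 0.4377014  -0.27435182  0.058     ] [[ 0.4376923  -0.27454585  0.058     ]]
shift [ 0.0733 -0.0016  0.1486] turn [ 0.04 -0.   -0.18] rows>= 4.0
shift [ 0.0733 -0.0017  0.2496] turn [ 0.04 -0.   -0.18] rows>= 6.2
```

```bash
python3 -m pendant '[[0.35,[0.02,0,0.01],[0,0,0]],[0.35,[0.048,-0.001,0.03],[0,0,0]],[0.35,[0.068,-0.0015,0.055],[0,0,0]],[0.35,[0.073,-0.0015,0.09],[0,0,0]],[0.35,[0.073,-0.0015,0.125],[0,0,0]],[0.35,[0.073,-0.0015,0.16],[0,0,0]],[0.35,[0.073,-0.0015,0.195],[0,0,0]],[0.35,[0.073,-0.0015,0.225],[0,0,0]],[0.35,[0.073,-0.0015,0.243],[0,0,0]],[0.35,[0.073,-0.0015,0.25],[0,0,0]]]' && python3 -m pendant '[[0.35,[0,0,0],[0,0,0]],[-0.2,[0,0,0],[0,0,0]],[-0.2,[0,0,0],[0,0,0]],[-0.2,[0,0,0],[0,0,0]],[-0.2,[0,0,0],[0,0,0]],[-0.2,[0,0,0],[0,0,0]],[-0.2,[0,0,0],[0,0,0]]]'
```

```text
clock: 19.62
tool_pos: [0.436, -0.2736, 0.0157]
orientation: [179.7, -0.2, -138.8]
force: [-0.4, 0.5, -0.0]
opening: 0.0591
gripper_force: 0.0
clock: 20.2
tool_pos: [0.4385, -0.2751, 0.0198]
orientation: [-179.9, 0.1, -138.8]
force: [0.3, 3.0, 7.4]
opening: 0.0454
gripper_force: 29.9
```

```bash
python3 -m pendant '[[-0.2,[0,0,-0.01],[0,0,0]],[-0.2,[0,0,-0.035],[0,0,0]],[-0.2,[0,0,-0.07],[0,0,0]],[-0.2,[0,0,-0.105],[0,0,0]],[-0.2,[0,0,-0.14],[0,0,0]],[-0.2,[0,0,-0.175],[0,0,0]],[-0.2,[0,0.01,-0.205],[0,0,3]],[-0.2,[0,0.03,-0.22],[0,0,6]],[-0.2,[0,0.06,-0.22],[0,0,10]],[-0.2,[0,0.09,-0.22],[0,0,14]]]'
python3 - <<'E'
from h import *
w=slope(.275,-.03,.14); print(w); go(w,RL)
E
```

```text
clock: 21.03
tool_pos: [0.3777, -0.207, 0.2398]
orientation: [180.0, 0.1, -153.1]
force: [0.2, 2.1, -3.0]
opening: 0.0458
gripper_force: 29.9
[0.49722198 0.24533446 0.20946805]
shift [-0.3109  0.3495  0.0307] turn [-2.53  7.22 39.4 ] rows>= 11.2
```

```bash
python3 -m pendant '[[-0.2,[-0.015,0.017,0.001],[-0.1,0.3,1.8]],[-0.2,[-0.037,0.042,0.003],[-0.3,0.9,5]],[-0.2,[-0.063,0.071,0.006],[-0.5,1.5,8]],[-0.2,[-0.09,0.101,0.009],[-0.7,2.1,11.4]],[-0.2,[-0.117,0.131,0.012],[-1,2.7,14.8]],[-0.2,[-0.144,0.161,0.015],[-1.2,3.3,18]],[-0.2,[-0.171,0.192,0.018],[-1.4,4,21.6]],[-0.2,[-0.198,0.222,0.02],[-1.6,4.6,25]],[-0.2,[-0.225,0.252,0.022],[-1.8,5.2,28.5]],[-0.2,[-0.252,0.283,0.025],[-2,5.8,32]]]' && python3 -m pendant '[[-0.2,[0,0,0],[0,0,0]]]'
python3 - <<'E'
from h import *
go(slope(.275,-.03,.14),RL); go(slope(.265,-.03,.0795),RL)
E
```

```text
clock: 21.87
tool_pos: [0.4733, 0.1613, 0.2143]
orientation: [179.6, -6.1, 175.0]
force: [1.2, 0.0, -1.7]
opening: 0.0459
gripper_force: 29.9
clock: 21.95
tool_pos: [0.475, 0.1648, 0.213]
orientation: [179.6, -6.1, 175.1]
force: [-0.4, -0.4, -1.7]
opening: 0.0461
gripper_force: 29.9
shift [-0.0155  0.0821  0.0025] turn [-0.51  1.29  7.62] rows>= 2.0
shift [-0.0241  0.0814  0.0632] turn [-0.51  1.29  7.62] rows>= 2.5
```

```bash
python3 -m pendant '[[-0.2,[-0.003,0.015,0],[-0.1,0.3,2]],[-0.2,[-0.008,0.04,0],[-0.3,0.7,4]],[-0.2,[-0.013,0.065,0.002],[-0.5,1.2,7]],[-0.2,[-0.018,0.078,0.015],[-0.5,1.3,7.6]],[-0.2,[-0.022,0.081,0.035],[-0.5,1.3,7.6]],[-0.2,[-0.024,0.0815,0.053],[-0.5,1.3,7.6]],[-0.2,[-0.024,0.0815,0.063],[-0.5,1.3,7.6]],[-0.2,[-0.024,0.0815,0.063],[-0.5,1.3,7.6]],[-0.2,[-0.024,0.0815,0.063],[-0.5,1.3,7.6]]]'
python3 - <<'E'
from h import *
import pickle
p=viewer.camera_params("wrist"); im=cv2.cvtColor(viewer.snapshot("wrist"),cv2.COLOR_RGB2BGR); cv2.imwrite("pics/w9.png",im); pickle.dump(p,open("p9.pkl","wb"))
g=cv2.cvtColor(im,cv2.COLOR_BGR2GRAY)
print([unslope(pose()[0]).round(4) for _ in range(3)]); go(slope(.265,-.03,.0795),RL)
for u in(.314,.305):
    q=proj(p,[slope(u,y,.008) for y in(.066,0,-.066)]); print(u,q.round(1).tolist())
    r=int(round(q[1,1])); print(r,int(q[2,0])-14,g[r,int(q[2,0])-14:int(q[0,0])+16:2].tolist())
E
```

```text
clock: 22.7
tool_pos: [0.4975, 0.2391, 0.1492]
orientation: [-179.9, -7.4, 167.5]
force: [0.1, -0.2, -1.5]
opening: 0.0459
gripper_force: 29.9
[array([ 0.2653, -0.0355,  0.0812]), array([ 0.2653, -0.0355,  0.0812]), array([ 0.2653, -0.0355,  0.0812])]
shift [-0.0003  0.0055  0.0017] turn [-0.04  0.06  0.08] rows>= 0.1
0.314 [[409.7, 160.3], [326.8, 159.8], [242.7, 159.7]]
160 228 [195, 195, 195, 196, 196, 197, 207, 241, 247, 247, 247, 247, 235, 180, 185, 176, 136, 126, 127, 128, 128, 127, 127, 128, 131, 133, 133, 135, 135, 135, 135, 134, 135, 137, 137, 138, 138, 138, 138, 138, 136, 135, 138, 141, 142, 141, 123, 136, 155, 155, 153, 147, 145, 145, 145, 144, 145, 145, 146, 145, 146, 146, 147, 147, 146, 147, 147, 147, 147, 147, 148, 152, 152, 152, 152, 152, 150, 152, 153, 151, 149, 149, 140, 107, 105, 129, 140, 141, 146, 157, 173, 195, 197, 197, 197, 197, 197, 197, 196]
0.305 [[408.5, 171.7], [326.3, 171.2], [243.1, 171.1]]
171 229 [216, 216, 216, 216, 215, 215, 229, 245, 246, 245, 226, 165, 126, 91, 81, 81, 82, 81, 81, 82, 81, 81, 81, 81, 80, 80, 81, 80, 81, 80, 81, 80, 81, 80, 80, 80, 80, 80, 80, 81, 80, 80, 79, 80, 81, 92, 125, 154, 155, 151, 114, 80, 80, 79, 80, 79, 79, 78, 79, 79, 79, 79, 79, 79, 79, 79, 78, 79, 79, 79, 78, 79, 79, 79, 79, 78, 78, 78, 78, 79, 80, 91, 93, 103, 140, 168, 180, 217, 242, 235, 191, 185, 185, 185, 186, 186, 187, 188]
```

```bash
python3 - <<'E'
from h import *
import pickle
p=pickle.load(open("p9.pkl","rb")); g=cv2.cvtColor(cv2.imread("pics/w9.png"),cv2.COLOR_BGR2GRAY)
for n in(.065,.08,.1,.115):
    q=proj(p,[slope(.296,y,n) for y in(-.0355-.023,-.0355+.023)]); r=int(round(q[0,1])); a=int(q[0,0])-16
    print(n,q.round(1).tolist(),r,a,g[r,a:int(q[1,0])+18:2].tolist())
E
```

```text
0.065 [[244.0, 198.2], [319.2, 198.3]] 198 227 [121, 121, 120, 121, 120, 120, 120, 122, 118, 94, 91, 91, 91, 92, 91, 91, 92, 92, 91, 91, 92, 92, 91, 91, 92, 91, 92, 91, 91, 92, 92, 92, 92, 93, 93, 93, 93, 94, 93, 93, 94, 92, 92, 92, 93, 94, 108, 144, 155, 154, 125, 76, 70, 70, 69]
0.08 [[240.7, 204.1], [322.6, 204.2]] 204 224 [119, 119, 119, 119, 118, 118, 118, 116, 102, 91, 92, 92, 93, 93, 93, 93, 93, 93, 93, 94, 93, 93, 93, 93, 93, 92, 92, 92, 93, 92, 93, 93, 92, 93, 93, 92, 92, 92, 92, 92, 92, 91, 92, 93, 93, 93, 93, 92, 93, 101, 136, 144, 95, 79, 78, 79, 79, 79]
0.1 [[235.2, 213.9], [328.1, 214.0]] 214 219 [115, 115, 117, 117, 119, 120, 118, 115, 107, 102, 101, 101, 103, 105, 104, 104, 102, 102, 103, 102, 104, 101, 100, 99, 99, 99, 99, 100, 100, 99, 97, 97, 97, 96, 96, 96, 96, 95, 94, 95, 96, 97, 98, 98, 98, 97, 96, 96, 95, 96, 95, 95, 95, 94, 92, 88, 83, 81, 80, 79, 79, 79, 79, 79]
0.115 [[230.1, 223.1], [333.2, 223.3]] 223 214 [126, 125, 124, 124, 124, 123, 122, 122, 114, 118, 121, 124, 124, 125, 124, 125, 124, 123, 122, 122, 123, 123, 124, 123, 122, 123, 123, 125, 126, 127, 127, 126, 124, 123, 123, 124, 124, 122, 121, 121, 123, 123, 123, 124, 125, 125, 125, 123, 123, 124, 123, 122, 119, 117, 118, 119, 119, 119, 118, 115, 97, 75, 73, 74, 74, 75, 74, 74, 73]
```

```bash
python3 -m pendant '[[-0.2,[0,0.002,0.006],[0,0,0]],[-0.2,[0,0.004,0.016],[0,0,0]],[-0.2,[0,0.0045,0.028],[0,0,0]],[-0.2,[0,0.0045,0.04],[0,0,0]],[-0.2,[0,0.0045,0.049],[0,0,0]],[-0.2,[0,0.0045,0.055],[0,0,0]],[-0.2,[0,0.0045,0.057],[0,0,0]],[-0.2,[0,0.0045,0.057],[0,0,0]]]' && python3 -m pendant '[[-0.2,[0,0,0.001],[0,0,0]],[-0.2,[0,0,0.002],[0,0,0]],[-0.2,[0,0,0.002],[0,0,0]]]'
```

```text
clock: 23.42
tool_pos: [0.4912, 0.2455, 0.0917]
orientation: [-179.9, -7.5, 167.5]
force: [0.3, -0.3, -2.4]
opening: 0.0456
gripper_force: 29.9
clock: 23.67
tool_pos: [0.4913, 0.2458, 0.0905]
orientation: [-180.0, -7.4, 167.5]
force: [-0.5, 0.7, -2.4]
opening: 0.0459
gripper_force: 29.9
```

```bash
python3 -m pendant '[[-0.2,[0,0,0.001],[0,0,0]],[-0.2,[0,0,0.0015],[0,0,0]],[-0.2,[0,0,0.0015],[0,0,0]]]'; python3 -m pendant '[[-0.2,[0,0,0.001],[0,0,0]],[-0.2,[0,0,0.001],[0,0,0]]]'
```

```text
clock: 23.92
tool_pos: [0.4916, 0.2458, 0.0894]
orientation: [-180.0, -7.4, 167.5]
force: [0.3, -1.3, 3.4]
opening: 0.046
gripper_force: 29.9
clock: 24.08
tool_pos: [0.4921, 0.2457, 0.0893]
orientation: [-180.0, -7.3, 167.5]
force: [1.8, -3.5, 9.1]
opening: 0.0459
gripper_force: 29.9
```

```bash
python3 -m pendant '[[-0.2,[0,0,-0.001],[0,0,0]],[0,[0,0,-0.001],[0,0,0]],[0.3,[0,0,-0.001],[0,0,0]],[0.4,[0,0,-0.001],[0,0,0]],[0.4,[0,0,-0.001],[0,0,0]],[0.4,[0,0,-0.001],[0,0,0]],[0.4,[0,0,-0.001],[0,0,0]],[0.4,[0,0,-0.001],[0,0,0]],[0.4,[0,0,-0.001],[0,0,0]],[0.4,[0,0,-0.001],[0,0,0]]]' && python3 -m pendant '[[0.4,[0,0,-0.001],[0,0,0]],[0.4,[0,0,-0.001],[0,0,0]],[0.4,[0,0,-0.001],[0,0,0]],[0.4,[0,0,-0.001],[0,0,0]],[0.4,[0,0,-0.001],[0,0,0]],[0.4,[0,0,-0.001],[0,0,0]],[0.4,[0,0,-0.02],[0,0,0]],[0.4,[0,0,-0.05],[0,0,0]],[0.4,[0.01,0,-0.09],[0,0,0]],[0.4,[0.02,0,-0.13],[0,0,0]]]' && python3 -m pendant '[[0.4,[0.005,-0.03,-0.03],[0,0,0]],[0.4,[0.005,-0.06,-0.05],[0,0,0]],[0.4,[0.005,-0.1,-0.05],[0,0,0]],[0.4,[0.005,-0.14,-0.05],[0,0,0]],[0.4,[0.005,-0.18,-0.05],[0,0,0]],[0.4,[0.005,-0.22,-0.05],[0,0,0]],[0.4,[0.005,-0.26,-0.05],[0,0,0]],[0.4,[0.005,-0.3,-0.05],[0,0,0]],[0.4,[0.005,-0.34,-0.05],[0,0,0]],[0.4,[0.005,-0.37,-0.05],[0,0,0]]]'
python3 prof.py 1 | grep -v xx
```

```text
clock: 24.92
tool_pos: [0.4909, 0.2456, 0.0886]
orientation: [-179.9, -7.4, 167.5]
force: [0.0, -0.6, -0.5]
opening: 0.0615
gripper_force: 0.0
clock: 25.75
tool_pos: [0.4876, 0.2458, 0.2208]
orientation: [-179.8, -7.5, 167.4]
force: [1.4, 1.1, -0.6]
opening: 0.0611
gripper_force: 0.0
clock: 26.58
tool_pos: [0.4081, -0.1173, 0.2712]
orientation: [-179.9, -7.4, 167.5]
force: [1.0, 0.5, -0.1]
opening: 0.0614
gripper_force: 0.0
u   [0, 10, 20, 30, 40, 50, 60, 70, 80, 90, 100, 110, 120, 130, 140, 150, 160, 170, 180, 190, 200, 210, 220, 230, 240, 250, 260, 270, 280, 290, 300]
scene 0.03 sce [143, 45, 43, 133, 141, 142, 137, 100, 137, 148, 128, 136, 139, 115, 129, 138, 134, 137, 125, 128, 146, 142, 138, 133, 141, 137, 145, 138, 139, 143, 147]
scene 0.03 chk [141, 44, 42, 133, 141, 140, 142, 45, 43, 82, 128, 134, 138, 114, 128, 137, 132, 136, 124, 137, 126, 134, 137, 132, 140, 136, 144, 137, 138, 142, 146]
scene -0.03 sce [130, 140, 47, 46, 122, 142, 139, 138, 140, 112, 146, 142, 118, 139, 141, 121, 122, 139, 134, 137, 115, 120, 147, 146, 139, 133, 137, 139, 138, 142, 138]
scene -0.03 chk [135, 141, 46, 46, 122, 141, 139, 134, 128, 48, 97, 124, 118, 137, 140, 120, 121, 138, 132, 135, 114, 137, 126, 131, 138, 131, 136, 138, 137, 141, 137]
top 0.03 top [148, 48, 119, 123, 155, 155, 138, 87, 158, 151, 160, 155, 140, 160, 175, 177, 173, 152, 138, 156, 177, 179, 179, 181, 182, 158, 157, 158, 160, 184, 183]
top 0.03 chk [166, 52, 135, 143, 175, 174, 161, 77, 32, 151, 136, 174, 160, 92, 175, 196, 192, 171, 156, 176, 197, 199, 199, 200, 202, 201, 199, 202, 202, 203, 203]
top -0.03 top [141, 151, 122, 175, 174, 151, 125, 82, 140, 99, 66, 103, 98, 80, 105, 97, 111, 72, 78, 98, 103, 85, 105, 107, 159, 159, 89, 82, 107, 64, 97]
top -0.03 chk [159, 172, 139, 195, 193, 170, 161, 178, 166, 143, 197, 170, 158, 98, 118, 112, 127, 85, 91, 112, 119, 99, 119, 106, 108, 124, 105, 63, 60, 68, 70]
```

```bash
python3 -m pendant '[[0.4,[0,-0.03,-0.01],[0,0,0]],[0.4,[0,-0.07,-0.02],[0,0,0]],[0.4,[0,-0.11,-0.03],[0,0,0]],[0.4,[-0.01,-0.15,-0.03],[0,0,0]],[0.4,[-0.02,-0.19,-0.03],[0,0,0]],[0.4,[-0.02,-0.23,-0.03],[0,0,0]],[0.4,[-0.02,-0.26,-0.03],[0,0,0]],[0.4,[-0.02,-0.29,-0.03],[0,0,0]],[0.4,[-0.02,-0.31,-0.03],[0,0,0]],[0.4,[-0.02,-0.31,-0.03],[0,0,0]]]'; python3 prof.py 1 | grep "top.*chk"
python3 - <<'E'
from h import *
p=viewer.camera_params("top"); a=cv2.imread("pics/top0.png");b=cv2.imread("pics/chk_top.png")
for n,w in dict(glue=(.49,-.187,.15),jar=(.3665,-.212,.07),can=(.634,-.121,.085),hh=(.559,-.026,.026),handle=(.75,-.12,.016),eraser=(.37,-.06,.012)).items():
    x,y=proj(p,w)[0].astype(int); t=cv2.cvtColor(a[y-14:y+14,x-14:x+14],6); s=cv2.cvtColor(b[y-22:y+22,x-22:x+22],6)
    m=cv2.matchTemplate(s,t,cv2.TM_CCOEFF_NORMED); l=cv2.minMaxLoc(m); print(n,round(l[1],2),l[3][0]-8,l[3][1]-8)
# bar in tray: light-wood pixels
h=cv2.cvtColor(b,cv2.COLOR_BGR2HSV); q=proj(p,[[.624,-.27,.033]])[0].astype(int); r=b[q[1]-25:q[1]+25,q[0]-42:q[0]+42]; g=cv2.cvtColor(r,6); M=(g>130).astype(np.uint8); n,L,st,ce=cv2.connectedComponentsWithStats(M); print(st[1:][st[1:,4]>60].tolist())
E
```

```text
clock: 27.52
tool_pos: [0.3646, -0.4254, 0.2973]
orientation: [-179.9, -7.5, 167.3]
force: [-0.4, 1.0, -0.4]
opening: 0.0616
gripper_force: 0.0
top 0.03 chk [160, 47, 130, 137, 169, 168, 157, 73, 30, 145, 131, 168, 155, 88, 169, 190, 187, 166, 151, 170, 191, 193, 193, 195, 196, 196, 194, 196, 196, 198, 197]
top -0.03 chk [154, 166, 135, 189, 187, 165, 156, 173, 161, 137, 191, 164, 153, 95, 117, 106, 123, 80, 90, 108, 109, 94, 115, 106, 104, 119, 97, 90, 119, 70, 107]
glue 1.0 0 0
jar 0.77 0 0
can 1.0 0 0
hh 1.0 0 0
handle 0.99 0 0
eraser 1.0 0 0
[[0, 0, 51, 50, 223], [19, 0, 65, 3, 100], [13, 20, 61, 12, 572]]
```

```bash
python3 -c "
from plant import workorder; print(workorder.close_job())"
```

```text
the job is handed in; nothing more can be done
None
```

The job is handed in at about 28 s: the bar lies flat in the offcut tray, and the tall and short tins have each rolled down upright against their own kind in the left and right lanes. The other bench items I could check had not moved; I did not check the hammer, and the jar's match was weaker than the rest.

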